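Charge the bench tumbler with media and tamp it level

TASK

Lift the empty tote off the media tray and stand it upright on the middle of the black rubber mat, then load every new ceramic piece from the tray into the tumbler's tub; set them in from low down, do not let them fall from a height. With the tamper, press the charge down firmly until all the pieces, old and new, lie in one level layer on the tub's floor with none riding up on its neighbours. Finally stand the tamper back on its cork pad and fit the cover fully home on the tub, without disturbing the iron head, the tape roll or the marker.

Things in the scene. Friction and masses are not known exactly. Their poses are not given: they have to be found in the camera images.
- tray: fixed open steel tray on the bench (outside 156 x 164 mm, 36 mm high, walls and floor 5 mm thick) that holds the new ceramic pieces; the tote stands on it at the start. Origin: centre of its underside; x along its 156 mm side, z up.
- tote: empty steel lift-out tray, 156 x 164 mm, walls 42 mm high, with a wooden carrying bar across its middle: round, 14 mm thick, along its x axis from end to end, centre line 88 mm above the origin. Starts stacked on the tray, its base foot (140 x 148 mm) 4 mm down inside the rim. Origin: centre of its underside, z up; 0.36 kg.
- mat: fixed black rubber mat, 190 x 196 x 3 mm, lying free on the bench on the other side: the place for the tote. Origin: centre of its underside, z up; its 190 mm side along x.
- tub: fixed bench vibratory tumbler: blue motor base, springs, and on top an open grey tub, 120 x 96 mm outside, 108 (x) x 84 (y) mm inside, walls 6 mm. Origin: centre of the machine's underside on the bench, z up. The tub's inner floor is 64 mm and its rim 108 mm above the origin (44 mm deep).
- lid: loose grey cover of the tub, on the bench resting on its plug: flange 122 x 98 x 5 mm, under it the plug 100 (x) x 76 (y) x 8 mm that enters the tub (4 mm play all round); on top a black bar handle 14 mm wide (x), 60 mm long (y), bar 31 to 41 mm above the origin. Origin: centre of the plug's underside, z up; fully home it is 100 mm above the tub's origin. 0.18 kg.
- pad: fixed cork pad, 96 x 96 x 4 mm, on the bench, on which the tamper stands. Origin: centre of its underside, z up.
- tamper: hand tamper: flat round steel foot, 56 mm across and 10 mm thick, with an upright round wooden handle 23 mm thick whose top is about 140 mm above the foot's underside. Stands upright on the pad. Origin: centre of the foot's underside, z up along the handle; 0.3 kg, most of it in the foot.
- piece1: one of the four to six new ceramic pieces lying in the tray (None if absent): smooth white rounded nugget, almost a ball, 24.5 mm across its middle and 23 mm tall with a 9 mm flat at either end; slippery (friction about 0.3), 25 g. Origin: its centre; z through the flats, upright at the start (centre 16.5 mm above the bench).
- piece2: one of the four to six new ceramic pieces lying in the tray (None if absent): smooth white rounded nugget, almost a ball, 24.5 mm across its middle and 23 mm tall with a 9 mm flat at either end; slippery (friction about 0.3), 25 g. Origin: its centre; z through the flats, upright at the start (centre 16.5 mm above the bench).
- piece3: one of the four to six new ceramic pieces lying in the tray (None if absent): smooth white rounded nugget, almost a ball, 24.5 mm across its middle and 23 mm tall with a 9 mm flat at either end; slippery (friction about 0.3), 25 g. Origin: its centre; z through the flats, upright at the start (centre 16.5 mm above the bench).
- piece4: one of the four to six new ceramic pieces lying in the tray (None if absent): smooth white rounded nugget, almost a ball, 24.5 mm across its middle and 23 mm tall with a 9 mm flat at either end; slippery (friction about 0.3), 25 g. Origin: its centre; z through the flats, upright at the start (centre 16.5 mm above the bench).
- piece5: one of the four to six new ceramic pieces lying in the tray (None if absent): smooth white rounded nugget, almost a ball, 24.5 mm across its middle and 23 mm tall with a 9 mm flat at either end; slippery (friction about 0.3), 25 g. Origin: its centre; z through the flats, upright at the start (centre 16.5 mm above the bench).
- piece6: one of the four to six new ceramic pieces lying in the tray (None if absent): smooth white rounded nugget, almost a ball, 24.5 mm across its middle and 23 mm tall with a 9 mm flat at either end; slippery (friction about 0.3), 25 g. Origin: its centre; z through the flats, upright at the start (centre 16.5 mm above the bench).
- old1: one of the six ceramic pieces already in the tub, same shape as the new ones. Origin: its centre.
- old2: one of the six ceramic pieces already in the tub, same shape as the new ones. Origin: its centre.
- old3: one of the six ceramic pieces already in the tub, same shape as the new ones. Origin: its centre.
- old4: one of the six ceramic pieces already in the tub, same shape as the new ones. Origin: its centre.
- old5: one of the six ceramic pieces already in the tub, same shape as the new ones. Origin: its centre.
- old6: one of the six ceramic pieces already in the tub, same shape as the new ones. Origin: its centre.
- iron_head: bystander: loose steel golf iron head lying face up, about 120 x 75 mm, 15 mm thick, beyond the tumbler. Origin: centre of its underside.
- tape_roll: bystander: loose roll of tape lying flat, 90 mm across, 24 mm high. Origin: centre of its underside.
- marker: bystander: loose yellow and white marker pen lying on the bench, 127 mm long, 15 mm thick. Origin: under its middle.

How it is judged:
By the outcome, as a careful person would: the job done as asked, in the order asked, and still so for the second after the job is handed in, with the robot touching nothing.
Of piece1, piece2, piece3, piece4, piece5, piece6 only 4 to 6 are there at a start; the rules pass over those that are not, and their reading is None.
At some moment in a run one of lid, tamper may be knocked a few centimetres aside while the robot is not near it.
It also fails if it takes over 210 s, if anything falls off the work surface, if the arm or the gripper's body presses on something with over 40 N, if the wrist force passes 120 N, or if a joint passes its speed limit or range.

ROBOT

A 7-joint arm with a two-finger parallel gripper is mounted at the origin on the work surface. World frame = base frame: x ahead of the robot, y to its left, z up, the work surface at z = 0. Lengths are in m, angles in rad, forces in N, time in s.
With the tool pointing down it reaches from about 0.4 to 0.9 m from the base axis. Payload 5.5 kg.
Tool frame: the origin (TCP) lies on the centre line of the jaws, within the pads' length; the fingertips stand 14 mm ahead of it and the grasp point (between the pads) lies 5 mm behind it; z points along the fingers, y is the line along which they close (so a half turn about z gives the same grasp; the last joint's range is limited). The gripper opens to 92 mm and grips with 3 to 60 N. Pads are 19 mm wide; open, the fingers measure 130 mm over their backs; the gripper's body (75 mm by 190 mm) begins 47 mm behind the grasp point.
Start: joints at [-0.991, 0.501, -0.427, 1.55, 0.221, 1.138, -0.21], TCP at [0.202, 0.618, 0.241] pointing down, gripper open.
Joint ranges: [-2.88, 2.88], [-0.31, 2.03], [-1.54, 1.56], [0.2, 2.42], [-1.41, 4.55], [0.19, 2.02], [-2.57, 2.57]. Speed limits (rad/s): [2.57, 2.57, 3.14, 3.14, 3.14, 3.14, 3.14].

INTERFACE

Orientations are given as a unit quaternion [x, y, z, w].
In Python, from bench import env gives the robot as it stands.
- The arm moves only by the tool move_arm, never from a script. Its argument "rows" is a list of rows, each a list of 4 numbers: the shift along the tool's x, y, z in m, then the turn about the tool's z in rad. A call has 1 to 5 rows; each row is the pose to reach, as a shift and turn from the pose commanded when the call began, along the tool's axes at that moment; what a row does not reach only later rows make up. A row lasts 1/8 s, in which the tool goes at most 62.5 mm and 10.7 degrees, less where a joint would pass 70% of its speed; a pose out of reach is approached as far as the arm can. A call with a gripper value outside its range is refused whole. "gripper" is the closure in counts, from 0 (fully open) to 255 (shut), set as the call begins (left out, the last holds). The fingers move at their own pace and stop on an object; "grip_force" is the grip in N (left out, the last holds). Time passes only in rows, so rows that repeat a pose let the fingers close. It gives the time, the measured TCP pose, the force, the opening and the grip force at its end, in the units of the state.
- env.read_state(): the state, without advancing time (a new reading comes with each control period).
- env.capture(name): name is "side" or "top" or "wrist"; returns (picture, depth): 420x560x3 uint8, red, green, blue; 420x560 float32, m along the optical axis (not along the pixel's ray), 0 where there is no reading.
- env.calibration(name): a dict with "fx", "fy", "cx", "cy" (pixels), "world_from_camera" (4x4, takes a point from camera to world coordinates). Camera axes: x right, y up, looking along -z (the intrinsics and any distortion apply to the point x, -y, -z); pixel columns grow to the right and rows downward; lengths in m; the calibration is good to about 2 mm. A picture is of the moment at which its call begins: read the wrist's pose just before it. calibration takes no time and is no camera call; for the wrist camera it gives the pose at the moment of the call.
- env.job_done(): hands the job in; it is judged then, once.
The state is a dict: "time": time; "joint_positions": joint angles; "joint_velocities": joint speeds; "tau": joint torques, N m; "tcp_pos": TCP position; "tcp_rot": TCP orientation; "wrist_force": force on the tool from outside, world axes, zero at the start; "ft_torque": the same for the moment, N m; "grip_width": finger opening in m; "grip_force": force on a finger pad.
Only numpy, scipy, OpenCV 4.12 (cv2) and the standard library are available. Lean on these libraries where they do the work, as an engineer would, in place of code of your own. Each camera call takes 0.05 s, during which the arm holds its last target. There are 200 camera calls.

## Working session

There is one attempt and no reset: what is moved stays moved. The work goes in short steps, Python scripts to look and compute and a tool call to move; the robot and the scene stay as the last step left them, time stands still between calls to the robot, and variables do not carry over. Pictures are saved under pics/ and viewed, at most 14 in all, crops included, and the job is handed in when it is done.

Besides the shell and the picture viewer there is one more tool, called as name(argument=value, ...), one argument or row to a line, values as JSON. move_arm: Moves the arm, as the interface text tells. Its arguments: {"type":"object","properties":{"rows":{"type":"array","items":{"type":"array","items":{"type":"number"}}},"gripper":{"type":"number"},"grip_force":{"type":"number"}},"required":["rows"]}

```bash
ls; mkdir -p pics; cat > h.py <<'E'
import numpy as np, cv2
from bench import env
from scipy.spatial.transform import Rotation as R
def cap(n,save=None):
    c=env.calibration(n); p,d=env.capture(n)
    if save: cv2.imwrite('pics/'+save,cv2.cvtColor(p,cv2.COLOR_RGB2BGR))
    return p,d,c
def world(c,d):
    h,w=d.shape; u,v=np.meshgrid(np.arange(w),np.arange(h))
    P=np.stack([(u-c['cx'])/c['fx']*d,-(v-c['cy'])/c['fy']*d,-d],-1)
    T=np.array(c['world_from_camera']); W=P@T[:3,:3].T+T[:3,3]
    W[d==0]=np.nan
    return W
def ray(c,u,v,z):
    T=np.array(c['world_from_camera']); r=T[:3,:3]@np.array([(u-c['cx'])/c['fx'],-(v-c['cy'])/c['fy'],-1])
    o=T[:3,3]; return o+r*(z-o[2])/r[2]
def st():
    s=env.read_state(); return s
def totool(dx,dy,dz):
    s=env.read_state(); return R.from_quat(s['tcp_rot']).inv().apply([dx,dy,dz])
E
python3 - <<'E'
from h import *
s=st(); print(s)
for n in('top','side'):
    p,d,c=cap(n,n+'0.png'); print({k:np.round(v,3).tolist() for k,v in c.items()}); print((d>0).mean())
    np.savez('pics/'+n+'0.npz',p=p,d=d)
E
```

```text
pics
{'time': 0.0, 'joint_positions': array([-0.99077815,  0.50186358, -0.42679414,  1.55147894,  0.22081694,
        1.1382703 , -0.21031681]), 'joint_velocities': array([ 1.20040647e-04,  1.01854369e-03, -3.61540265e-04, -2.84909572e-04,
        2.06136897e-03, -6.06073774e-04, -9.95368113e-05]), 'tau': array([-6.97031810e-04, -5.66600096e+01, -5.81606761e+00, -2.79110563e+01,
       -6.85244752e-02,  3.04753915e-02,  1.71833053e-04]), 'tcp_pos': array([0.20233448, 0.61698835, 0.23965667]), 'tcp_rot': array([ 1.57720926e-01,  9.87483241e-01, -9.62009732e-04, -1.83745891e-04]), 'wrist_force': array([-0.21050709,  0.11707998, -0.31052717]), 'ft_torque': array([0.03872051, 0.04491777, 0.02156674]), 'grip_force': 0.0, 'grip_width': 0.0918947984698699}
{'fx': 435.802, 'fy': 435.802, 'cx': 274.008, 'cy': 212.563, 'world_from_camera': [[-0.016, 0.988, -0.156, 0.429], [-1.0, -0.017, -0.006, -0.01], [-0.009, 0.156, 0.988, 1.02], [0.0, 0.0, 0.0, 1.0]]}
0.995875850340136
{'fx': 494.855, 'fy': 494.855, 'cx': 279.935, 'cy': 210.751, 'world_from_camera': [[0.924, 0.282, -0.256, 0.259], [-0.381, 0.647, -0.66, -0.899], [-0.021, 0.708, 0.706, 1.02], [0.0, 0.0, 0.0, 1.0]]}
0.9957908163265307
```

View pics/top0.png

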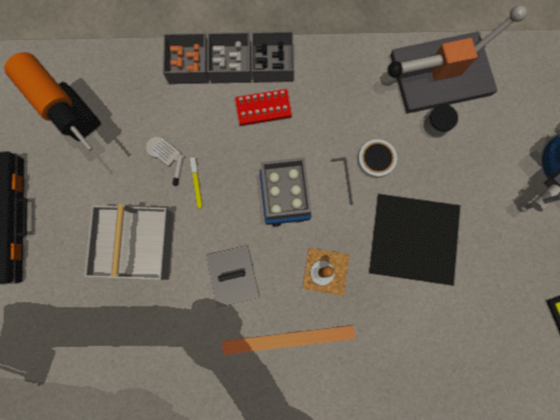

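View pics/side0.png

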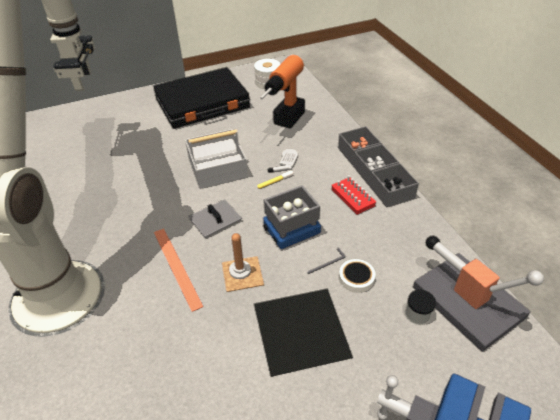

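Top view shows the tote (bar ~118,240), tub with 6 old pieces (~285,190), lid (~232,275), tamper (~323,270), mat (~415,240), marker (197,183) and iron head (165,155). Measuring by depth.

```bash
cat > m.py <<'E'
from h import *
def rect(W,roi,zl,zh,name='',col=None):
    u0,u1,v0,v1=roi; w=W[v0:v1,u0:u1]; m=(w[...,2]>zl)&(w[...,2]<zh)
    if col is not None: m&=col[v0:v1,u0:u1]
    pts=w[m]
    if len(pts)<5: print(name,'none'); return None
    r=cv2.minAreaRect((pts[:,:2]*1000).astype(np.float32))
    print(name,len(pts),'c',np.round(r[0],1),'size',np.round(r[1],1),'ang',round(r[2],1),'z',np.round(np.percentile(pts[:,2],[5,50,95])*1000,1)); return pts
E
python3 - <<'E'
from m import *
f=np.load('pics/top0.npz'); c=env.calibration('top'); p,d=f['p'],f['d']; W=world(c,d)
print('bench z',np.nanmedian(W[300:330,130:190,2]))
rect(W,(80,180,195,290),.055,.09,'tote rim')
hsv=cv2.cvtColor(p,cv2.COLOR_RGB2HSV)
wood=(hsv[...,1]>90)&(hsv[...,0]>8)&(hsv[...,0]<30)
rect(W,(80,180,195,290),.105,.16,'bar')
blk=hsv[...,2]<50
rect(W,(360,470,190,290),-.01,.015,'mat',blk)
rect(W,(255,315,155,228),.095,.12,'tub rim')
rect(W,(200,262,240,310),.006,.024,'lid flange')
rect(W,(200,262,240,310),.030,.06,'lid handle')
rect(W,(300,350,245,298),-.002,.009,'pad',wood)
rect(W,(300,350,245,298),.007,.025,'foot',~wood)
rect(W,(300,350,240,298),.12,.16,'tamper top')
rect(W,(185,205,150,215),.006,.03,'marker')
rect(W,(140,190,130,190),.006,.03,'iron')
w=W[165:215,267:305]; print(np.round(W[:, :, 2][170:212:6,268:304:4]*1000).tolist())
E
```

```text
bench z 0.0005202040679339603
tote rim 910 c [520.4 319.7] size [166.1 156.1] ang 86.9 z [56.9 71.5 77.1]
bar 546 c [520.2 318.8] size [ 16.6 149.9] ang 87.5 z [119.9 125.9 129.5]
mat 6521 c [ 523.2 -331.3] size [192.6 186.6] ang 80.7 z [0.5 3.5 6.6]
tub rim 659 c [629.6 -30.8] size [120.4  96.1] ang 5.6 z [ 98.1 108.  111. ]
lid flange 2119 c [444.2  93.7] size [122.1  98.2] ang 12.3 z [10.5 13.5 16.4]
lid handle 173 c [444.3  93.4] size [14.1 59.5] ang 12.3 z [37.1 41.3 44.5]
pad 1237 c [ 451.1 -120.7] size [95.8 96.7] ang 79.5 z [1.3 4.5 7.4]
foot 317 c [ 451.2 -132.5] size [55.1 96.9] ang 10.1 z [10.5 15.  23.5]
tamper top 110 c [ 448.2 -112.1] size [23. 20.] ang 89.0 z [131.2 140.5 144.7]
marker 300 c [663.7 186.3] size [124.9  27.9] ang 7.7 z [ 7.8 13.  16.8]
iron 812 c [718.7 257.9] size [123.8 104.5] ang 0.6 z [ 9.  12.6 16. ]
[[64.0, 63.0, 62.0, 65.0, 65.0, 64.0, 84.0, 89.0, 64.0], [64.0, 85.0, 89.0, 63.0, 65.0, 65.0, 84.0, 83.0, 63.0], [63.0, 64.0, 73.0, 67.0, 61.0, 64.0, 66.0, 65.0, 64.0], [66.0, 84.0, 86.0, 82.0, 64.0, 65.0, 86.0, 87.0, 84.0], [64.0, 81.0, 86.0, 63.0, 62.0, 66.0, 66.0, 80.0, 65.0], [66.0, 66.0, 62.0, 64.0, 65.0, 64.0, 79.0, 88.0, 86.0], [107.0, 81.0, 87.0, 87.0, 63.0, 62.0, 66.0, 81.0, 80.0]]
```

move_arm(
  rows=[
    [-0.06,-0.03,0,-0.13],
    [-0.115,-0.055,0,-0.267],
    [-0.17,-0.08,0,-0.267],
    [-0.225,-0.105,0,-0.267],
    [-0.28,-0.13,0,-0.267],
  ],
  gripper=0,
)

```text
time: 0.72
tcp_pos: [0.4293, 0.4051, 0.2405]
tcp_rot: [0.025, 1.0, -0.0, -0.0]
wrist_force: [1.0, -0.0, -0.3]
grip_width: 0.092
grip_force: 0.0
```

```bash
cat >> h.py <<'E'
def to(x,y,z,yaw=None):
    """tool-frame shift from measured pose to TCP target (mm, yaw of tool-y in deg world)"""
    s=env.read_state(); r=R.from_quat(s['tcp_rot']); d=np.array([x,y,z])/1000-s['tcp_pos']
    t=r.inv().apply(d); ty=r.apply([0,1,0]); cur=np.degrees(np.arctan2(ty[1],ty[0]))
    tr=0
    if yaw is not None:
        tr=-((yaw-cur+90)%180-90)
    print('shift mm',np.round(t*1000,1),'turn rad',round(np.radians(tr),3),'cur yaw',round(cur,1),'pos',np.round(s['tcp_pos']*1000,1),'t',round(s['time'],2),'F',np.round(s['wrist_force'],1),'w',round(s['grip_width']*1000,1),'gf',round(s['grip_force'],1))
E
python3 -c "
from h import *
to(520.3,319.2,160,87.3)"
```

```text
shift mm [-95.2 -81.2  80.5] turn rad -0.003 cur yaw 87.1 pos [429.3 405.1 240.5] t 0.72 F [ 1.  -0.  -0.3] w 92.0 gf 0.0
```

move_arm(
  rows=[
    [-0.032,-0.027,0.0,0],
    [-0.064,-0.054,0.0,0],
    [-0.095,-0.081,0.02,0],
    [-0.095,-0.081,0.06,0],
    [-0.095,-0.081,0.06,0],
  ],
)

```text
time: 1.35
tcp_pos: [0.5167, 0.3191, 0.1772]
tcp_rot: [0.025, 1.0, -0.002, -0.003]
wrist_force: [-1.0, -0.8, 0.3]
grip_width: 0.092
grip_force: 0.0
```

move_arm(
  rows=[
    [0,0,0.03,0],
    [0,0,0.05,0],
    [0,0,0.066,0],
    [0,0,0.066,0],
  ],
)

```text
time: 1.85
tcp_pos: [0.518, 0.3211, 0.1137]
tcp_rot: [0.025, 1.0, -0.001, -0.001]
wrist_force: [-0.4, -0.8, -0.3]
grip_width: 0.0919
grip_force: 0.0
```

move_arm(
  rows=[
    [0,0,0,0],
    [0,0,0,0],
    [0,0,0,0],
    [0,0,0,0],
    [0,0,0,0],
  ],
  gripper=255,
  grip_force=50,
)

```text
time: 2.48
tcp_pos: [0.519, 0.3213, 0.1149]
tcp_rot: [0.025, 1.0, 0.0, 0.0]
wrist_force: [-0.2, -1.1, -0.6]
grip_width: 0.0466
grip_force: 0.0
```

```bash
python3 -c "
from h import *
to(520.3,319.2,115,87.3)"
```

```text
shift mm [-1.4 -2.  -0.1] turn rad -0.003 cur yaw 87.1 pos [519.  321.3 114.9] t 2.48 F [-0.2 -1.1 -0.6] w 46.6 gf 0.0
```

move_arm(
  rows=[
    [-0.001,-0.002,0,0],
    [-0.001,-0.002,0,0],
    [-0.001,-0.002,0,0],
    [-0.001,-0.002,0,0],
    [-0.001,-0.002,0,0],
  ],
)

```text
time: 3.1
tcp_pos: [0.5197, 0.3197, 0.1147]
tcp_rot: [0.025, 1.0, 0.0, 0.0]
wrist_force: [0.2, 1.6, -0.6]
grip_width: 0.0127
grip_force: 50.0
```

move_arm(
  rows=[
    [0,0,0,0],
    [0,0,-0.004,0],
    [0,0,-0.012,0],
    [0,0,-0.03,0],
    [0,0,-0.06,0],
  ],
)

```text
time: 3.72
tcp_pos: [0.5192, 0.3186, 0.1753]
tcp_rot: [0.025, 1.0, -0.001, -0.001]
wrist_force: [0.1, 0.1, -2.9]
grip_width: 0.0127
grip_force: 50.0
```

```bash
python3 -c "
from h import *
to(520.3,319.2,260,87.3)"
```

```text
shift mm [ -0.9   0.6 -84.7] turn rad -0.003 cur yaw 87.1 pos [519.2 318.6 175.3] t 3.73 F [ 0.1  0.1 -2.9] w 12.7 gf 50.0
```

move_arm(
  rows=[
    [0,0,-0.04,0],
    [0,0,-0.08,0],
    [0,0,-0.09,0],
    [-0.002,-0.03,-0.09,0],
    [-0.004,-0.07,-0.09,0],
  ],
)

```text
time: 4.35
tcp_pos: [0.5193, 0.2492, 0.2639]
tcp_rot: [0.024, 1.0, -0.0, -0.001]
wrist_force: [-0.2, -0.2, -3.2]
grip_width: 0.0125
grip_force: 50.0
```

move_arm(
  rows=[
    [-0.002,-0.045,0,0.02],
    [-0.005,-0.09,0,0.04],
    [-0.007,-0.135,0,0.06],
    [-0.01,-0.18,0,0.08],
    [-0.012,-0.225,0,0.113],
  ],
)

```text
time: 4.97
tcp_pos: [0.5202, 0.0222, 0.2639]
tcp_rot: [0.082, 0.997, -0.0, -0.001]
wrist_force: [1.0, -0.7, -3.9]
grip_width: 0.0125
grip_force: 50.0
```

```bash
python3 -c "
from h import *
to(523.2,-331.3,260,80.7)"
```

```text
shift mm [ -60.6 -348.2    3.9] turn rad -0.001 cur yaw 80.6 pos [520.2  22.2 263.9] t 4.97 F [ 1.  -0.7 -3.9] w 12.5 gf 50.0
```

move_arm(
  rows=[
    [-0.009,-0.05,0,0],
    [-0.017,-0.1,0,0],
    [-0.026,-0.15,0,0],
    [-0.035,-0.2,0,0],
    [-0.043,-0.25,0,0],
  ],
)

```text
time: 5.6
tcp_pos: [0.5221, -0.2312, 0.2637]
tcp_rot: [0.081, 0.997, 0.0, -0.001]
wrist_force: [0.6, -0.3, -3.0]
grip_width: 0.0126
grip_force: 50.0
```

move_arm(
  rows=[
    [-0.008,-0.05,0,0],
    [-0.0165,-0.098,0,0],
    [-0.0165,-0.098,0.03,0],
    [-0.0165,-0.098,0.06,0],
    [-0.0165,-0.098,0.09,0],
  ],
)

```text
time: 6.22
tcp_pos: [0.5224, -0.3289, 0.1726]
tcp_rot: [0.081, 0.997, 0.0, -0.001]
wrist_force: [-0.0, -0.6, -3.4]
grip_width: 0.0125
grip_force: 50.0
```

```bash
python3 -c "
from h import *
to(522.2,-331.3,87,80.7)"
```

```text
shift mm [-0.3 -2.5 85.6] turn rad -0.001 cur yaw 80.7 pos [ 522.4 -328.9  172.6] t 6.22 F [-0.  -0.6 -3.4] w 12.5 gf 50.0
```

move_arm(
  rows=[
    [0,-0.0025,0.03,0],
    [0,-0.0025,0.06,0],
    [0,-0.0025,0.075,0],
    [0,-0.0025,0.082,0],
    [0,-0.0025,0.085,0],
  ],
)

```text
time: 6.85
tcp_pos: [0.5234, -0.3318, 0.09]
tcp_rot: [0.081, 0.997, -0.0, 0.0]
wrist_force: [-0.3, -0.3, -3.3]
grip_width: 0.0125
grip_force: 50.0
```

move_arm(
  rows=[
    [0,0,0.001,0],
    [0,0,0.002,0],
    [0,0,0.002,0],
  ],
)

```text
time: 7.22
tcp_pos: [0.5232, -0.3319, 0.0882]
tcp_rot: [0.081, 0.997, -0.0, 0.0]
wrist_force: [0.8, 0.2, -2.4]
grip_width: 0.0127
grip_force: 50.0
```

```bash
python3 -c "
from h import *
to(522.2,-331.3,85.7,80.7)"
```

```text
shift mm [1.1 0.4 2.5] turn rad -0.001 cur yaw 80.7 pos [ 523.2 -331.9   88.2] t 7.22 F [ 0.8  0.2 -2.4] w 12.7 gf 50.0
```

move_arm(
  rows=[
    [0,0,0.001,0],
    [0,0,0.002,0],
    [0,0,0.003,0],
    [0,0,0.003,0],
  ],
)

```text
time: 7.72
tcp_pos: [0.5231, -0.3317, 0.0857]
tcp_rot: [0.081, 0.997, 0.0, 0.0]
wrist_force: [-2.5, 2.4, 4.4]
grip_width: 0.0123
grip_force: 50.0
```

```bash
python3 -c "
from m import *
to(522.2,-331.3,85.7,80.7)
p,d,c=cap('top'); W=world(c,d)
rect(W,(360,475,185,295),.03,.055,'tote rim')
p,d,c=cap('top','tray.png'); W=world(c,d)
rect(W,(80,180,195,290),.029,.045,'tray rim')
crop=p[190:295,75:185]; cv2.imwrite('pics/tray_c.png',cv2.resize(cv2.cvtColor(crop,cv2.COLOR_RGB2BGR),None,fx=5,fy=5,interpolation=cv2.INTER_CUBIC))
cr=p[150:225,255:318]; cv2.imwrite('pics/tub_c.png',cv2.resize(cv2.cvtColor(cr,cv2.COLOR_RGB2BGR),None,fx=7,fy=7,interpolation=cv2.INTER_CUBIC))
"
```

```text
shift mm [ 0.9  0.2 -0. ] turn rad -0.0 cur yaw 80.7 pos [ 523.1 -331.7   85.7] t 7.72 F [-2.5  2.4  4.4] w 12.3 gf 50.0
tote rim 578 c [ 523.3 -333.7] size [165.6 156.5] ang 80.6 z [31.7 43.8 48.2]
tray rim 841 c [520.3 319.7] size [165.8 156.3] ang 86.7 z [29.6 35.8 39.2]
```

move_arm(
  rows=[
    [0,0,0,0],
    [0,0,0,0],
    [0,0,0,0],
    [0,0,0,0],
    [0,0,0,0],
  ],
  gripper=100,
)

```text
time: 8.45
tcp_pos: [0.523, -0.3317, 0.0846]
tcp_rot: [0.081, 0.997, 0.0, -0.0]
wrist_force: [0.3, -0.9, -1.0]
grip_width: 0.0543
grip_force: 0.0
```

move_arm(
  rows=[
    [0,0,-0.01,0],
    [0,0,-0.03,0],
    [0,0,-0.07,0],
    [0,0,-0.13,0],
    [0,0,-0.17,0],
  ],
)

```text
time: 9.07
tcp_pos: [0.524, -0.3323, 0.2597]
tcp_rot: [0.081, 0.997, -0.001, 0.002]
wrist_force: [-0.2, -0.2, 0.4]
grip_width: 0.0559
grip_force: 0.0
```

View pics/tray_c.png

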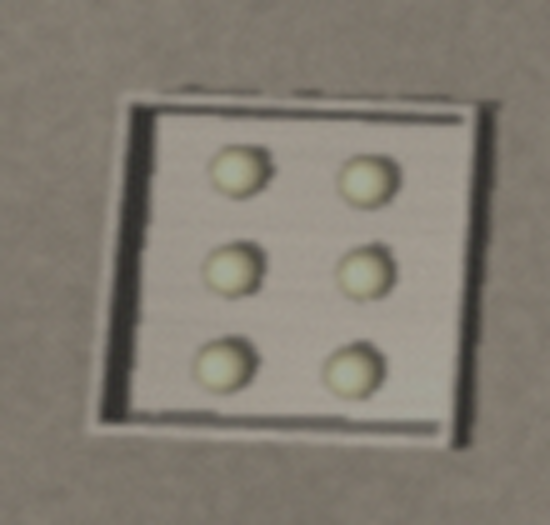

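View pics/tub_c.png

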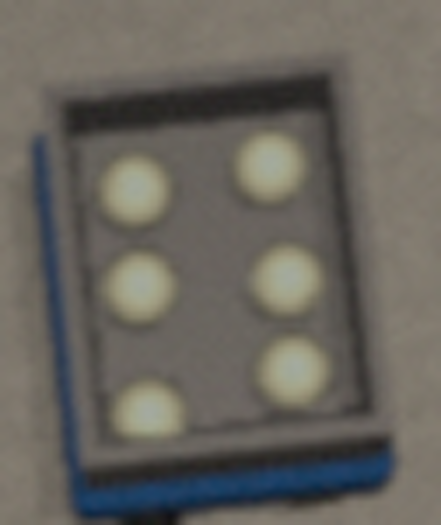

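move_arm(
  rows=[
    [-0.01,0.06,-0.01,0],
    [-0.02,0.12,-0.02,0],
    [-0.03,0.18,-0.03,0],
    [-0.04,0.235,-0.04,0],
    [-0.05,0.28,-0.04,0],
  ],
)

```text
time: 9.7
tcp_pos: [0.619, -0.0607, 0.298]
tcp_rot: [0.08, 0.997, 0.0, 0.002]
wrist_force: [-0.3, -0.1, 0.1]
grip_width: 0.0561
grip_force: 0.0
```

```bash
python3 -c "
from m import *
to(629.6,-30.8,300,80.7)
print(st()['joint_positions'].round(2))
p,d,c=cap('wrist','w1.png'); print(np.round(c['world_from_camera'],3),c['fx'],c['cx'],c['cy'])
np.savez('pics/w1.npz',p=p,d=d,T=c['world_from_camera'],c=[c['fx'],c['cx'],c['cy']])
"
```

```text
shift mm [-5.7 31.2 -1.9] turn rad 0.001 cur yaw 80.8 pos [619.  -60.7 298. ] t 9.7 F [-0.3 -0.1  0.1] w 56.1 gf 0.0
[ 0.17  0.37 -0.15  1.57  0.06  1.2   1.42]
[[ 0.161 -0.937 -0.309  0.536]
 [ 0.987  0.154  0.049 -0.046]
 [ 0.002 -0.312  0.95   0.442]
 [ 0.     0.     0.     1.   ]] 328.8538710330442 277.3492919230251 205.04112460931304
```

View pics/w1.png

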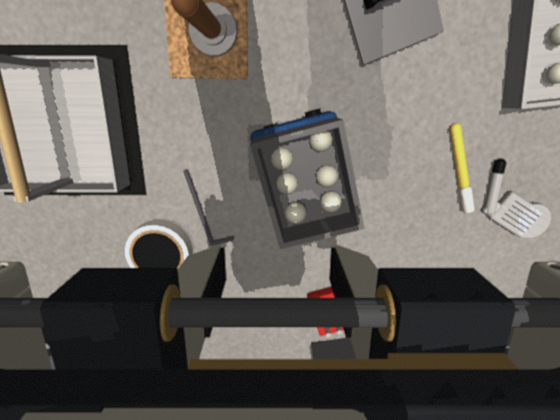

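```bash
cat >> m.py <<'E'
TUB=np.array([629.6,-30.8]); TY=np.radians(5.6)
def tubf(P):
    d=np.asarray(P)[:2]*1000-TUB; c,s=np.cos(TY),np.sin(TY); return np.array([c*d[0]+s*d[1],-s*d[0]+c*d[1]])
def tubw(x,y):
    c,s=np.cos(TY),np.sin(TY); return TUB+np.array([c*x-s*y,s*x+c*y])
def balls(p,c,z,roi,amin=60):
    hsv=cv2.cvtColor(p,cv2.COLOR_RGB2HSV); u0,u1,v0,v1=roi
    b=((hsv[...,2]>125)&(hsv[...,0]>20)&(hsv[...,0]<45)&(hsv[...,1]>28)).astype(np.uint8)
    g=np.zeros_like(b); g[v0:v1,u0:u1]=b[v0:v1,u0:u1]
    n,l,s,cc=cv2.connectedComponentsWithStats(g); out=[]
    for i in range(1,n):
        if s[i,4]>amin: out.append((cc[i].round(1),s[i,2:5],ray(c,*cc[i],z)))
    return out
E
python3 - <<'E'
from m import *
f=np.load('pics/w1.npz'); a=f['c']; c=dict(fx=a[0],fy=a[0],cx=a[1],cy=a[2],world_from_camera=f['T']); W=world(c,f['d'])
rect(W,(245,370,110,255),.098,.118,'rim wrist')
for b in balls(f['p'],c,.076,(255,355,120,240)): print(b[0],b[1],tubf(b[2]).round(1))
p,d,c=cap('top'); W=world(c,d)
rect(W,(255,315,150,228),.098,.118,'rim top')
for b in balls(p,c,.076,(262,310,160,220),20): print(b[0],b[1],tubf(b[2]).round(1))
for b in balls(p,c,.0165,(90,175,200,285),20): print(b[0],b[1],(b[2]*1000).round(1))
print(cv2.cvtColor(p,cv2.COLOR_RGB2HSV)[244,121],cv2.cvtColor(p,cv2.COLOR_RGB2HSV)[234,121])
E
```

```text
rim wrist 2799 c [631.5 -27.4] size [120.7  96.3] ang 5.6 z [100.4 108.3 109.7]
[321.1 140.4] [ 21  18 291] [-38.5  29.1]
[285.1 157.3] [ 14  21 210] [-30.6 -13.9]
[327.  175.4] [ 21  20 316] [ 1.7 27.1]
[289.8 182. ] [ 15  21 202] [ -1.6 -15.8]
[330.8 200.1] [ 19  19 218] [31.6 25.1]
[295.2 212.7] [ 17  20 218] [ 36.1 -18.8]
rim top 163 c [622.6   4.6] size [114.2  28.5] ang 8.6 z [104.7 108.9 111.1]
[308.1 177.4] [  5  47 103] [ 21.5 -52.5]
[274.6 190.4] [ 6  6 33] [ 0.6 24.6]
[275.7 208.7] [ 6  6 31] [-40.4  26.8]
[120.3 224.6] [ 9 11 59] [565.4 354.3  16.5]
[146.2 226.2] [ 9  8 54] [560.7 293.9  16.5]
[119.  244.4] [ 9 10 59] [519.3 355.5  16.5]
[145.7 245.1] [10 11 59] [516.7 293.7  16.5]
[117.3 263.7] [ 9  9 55] [475.2 357.6  16.5]
[143.1 265. ] [ 9 11 63] [471.2 298.2  16.5]
[ 36  34 149] [ 16  28 139]
```

The wrist view shows tub with two columns of three old pieces (~(285..295) and (321..331), rows 140–212), tray at far right, and jaws at the bottom. Going to the tray now.

move_arm(
  rows=[
    [0.017,0.058,0,0],
    [0.034,0.116,0,-0.03],
    [0.05,0.17,0,-0.06],
    [0.066,0.22,0,-0.09],
    [0.081,0.27,0,-0.113],
  ],
  gripper=127,
  grip_force=15,
)

```text
time: 10.42
tcp_pos: [0.5815, 0.2168, 0.2965]
tcp_rot: [0.025, 1.0, -0.0, 0.001]
wrist_force: [0.6, -0.2, -0.5]
grip_width: 0.0462
grip_force: 0.0
```

```bash
python3 -c "
from m import *
to(565.4,354.3,200,87.3)
p,d,c=cap('wrist','w2.png'); W=world(c,d)
np.savez('pics/w2.npz',p=p,d=d,T=c['world_from_camera'],c=[c['fx'],c['cx'],c['cy']])
for b in balls(p,c,.0165,(0,560,0,270)): print(b[0],b[1],(b[2]*1000).round(1))
rect(W,(0,560,0,260),.03,.05,'tray')
p,d,c=cap('side'); W=world(c,d); 
rect(W,(255,330,175,250),.1,.112,'tub rim side')
for b in balls(p,c,.0165,(185,245,135,180),20): print('side',b[0],b[1],(b[2]*1000).round(1))
"
```

```text
shift mm [ 23.1 136.6  96.4] turn rad -0.003 cur yaw 87.1 pos [581.5 216.8 296.5] t 10.43 F [ 0.6 -0.2 -0.5] w 46.2 gf 0.0
[338.4  72.7] [ 18  19 254] [472.9 296.8  16.5]
[388.   74.6] [ 20  20 222] [478.  356.3  16.5]
[334.8 112.5] [ 18  18 252] [518.6 292.5  16.5]
[384.1 112.6] [ 18  19 204] [521.9 353.8  16.5]
[335.1 147.8] [ 17  18 239] [562.4 293.1  16.5]
[382.1 149.9] [ 17  17 237] [568.2 353.5  16.5]
[252.2 210. ] [ 21  61 494] [641.1 180.5  16.5]
[ 46.1 203.2] [ 21  20 240] [617.2 -97.3  16.5]
[ 86.5 225.1] [12 18 78] [651.4 -50.   16.5]
[ 53.5 226.7] [ 20  19 232] [651.6 -96.2  16.5]
[ 94.3 248.6] [ 14  19 100] [687.5 -47.3  16.5]
[ 65.1 254.3] [ 20  19 218] [694.1 -90.8  16.5]
tray 5975 c [572.1 252.8] size [715.1 267. ] ang 86.1 z [31.3 37.1 41.7]
tub rim side 469 c [628.5 -27.9] size [121.8 103.2] ang 4.7 z [100.9 106.8 110.4]
side [228.1 154.4] [ 8  7 31] [567.6 347.9  16.5]
side [214.1 158. ] [ 7  6 27] [520.4 348.4  16.5]
side [201.5 161. ] [ 7  6 23] [478.5 350.   16.5]
side [232.  165.4] [ 7  7 34] [561.5 289.6  16.5]
side [218.8 168.7] [ 8  8 33] [518.2 290.7  16.5]
side [204.8 172. ] [ 8  7 31] [473.  292.9  16.5]
```

View pics/w2.png

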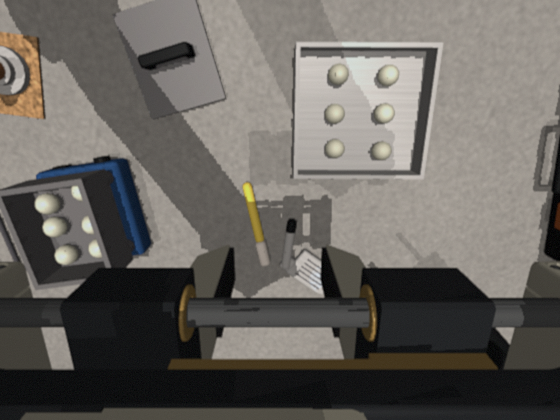

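move_arm(
  rows=[
    [0.007,0.045,0.03,0],
    [0.014,0.09,0.07,0],
    [0.0215,0.136,0.12,0],
    [0.0215,0.136,0.17,0],
    [0.0215,0.136,0.2,0],
  ],
)

```text
time: 11.15
tcp_pos: [0.5658, 0.352, 0.0926]
tcp_rot: [0.024, 1.0, -0.001, -0.001]
wrist_force: [-0.2, 0.1, -0.1]
grip_width: 0.0465
grip_force: 0.0
```

```bash
sed -i 's/TUB=np.array.*; TY/TUB=np.array([630.,-28.5]); TY/' m.py; python3 -c "
from h import *
to(567,353.5,25.5,87.3)"
```

```text
shift mm [-1.2  1.7 67.1] turn rad -0.002 cur yaw 87.2 pos [565.8 352.   92.6] t 11.15 F [-0.2  0.1 -0.1] w 46.5 gf 0.0
```

move_arm(
  rows=[
    [-0.001,0.0015,0.03,0],
    [-0.001,0.0015,0.055,0],
    [-0.001,0.0015,0.067,0],
    [-0.001,0.0015,0.067,0],
    [-0.001,0.0015,0.067,0],
  ],
)

```text
time: 11.78
tcp_pos: [0.569, 0.3547, 0.0292]
tcp_rot: [0.025, 1.0, 0.001, 0.001]
wrist_force: [0.8, -0.8, 1.1]
grip_width: 0.0464
grip_force: 0.0
```

move_arm(
  rows=[
    [0,0,0,0],
    [0,0,0,0],
    [0,0,0,0],
    [0,0,0,0],
    [0,0,0,0],
  ],
  gripper=255,
)

```text
time: 12.4
tcp_pos: [0.5682, 0.3545, 0.0282]
tcp_rot: [0.025, 1.0, 0.0, 0.0]
wrist_force: [0.4, -0.3, 2.8]
grip_width: 0.023
grip_force: 15.0
```

move_arm(
  rows=[
    [0,0,-0.005,0],
    [0,0,-0.03,0],
    [0,0,-0.08,0],
    [0,0,-0.13,0],
    [0,0,-0.16,0],
  ],
)

```text
time: 13.02
tcp_pos: [0.5686, 0.3551, 0.1908]
tcp_rot: [0.025, 1.0, 0.001, 0.001]
wrist_force: [0.7, 0.8, -1.4]
grip_width: 0.0232
grip_force: 15.0
```

```bash
python3 -c "
from m import *
x,y=tubw(20,4);print(x,y); to(x,y,190,185.6)
p,d,c=cap('wrist','w3.png')"
```

```text
649.5142164006 -22.567432404889686
shift mm [-9.960e+01 -3.732e+02  3.000e-01] turn rad 1.423 cur yaw 87.2 pos [568.6 355.1 190.8] t 13.03 F [ 0.7  0.8 -1.4] w 23.2 gf 15.0
```

View pics/w3.png

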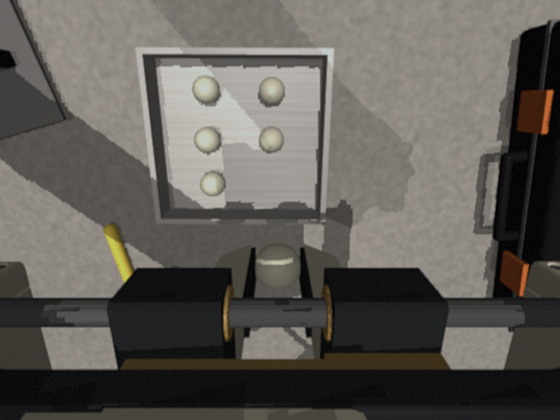

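move_arm(
  rows=[
    [-0.011,-0.042,0,-0.18],
    [-0.022,-0.084,0,-0.36],
    [-0.033,-0.126,0,-0.54],
    [-0.044,-0.168,0,-0.72],
    [-0.055,-0.21,0,-0.9],
  ],
)

```text
time: 13.7
tcp_pos: [0.6122, 0.1405, 0.1872]
tcp_rot: [-0.415, 0.91, 0.0, -0.0]
wrist_force: [0.4, 0.3, 0.1]
grip_width: 0.0239
grip_force: 15.0
```

```bash
python3 -c "
from m import *
x,y=tubw(20,4); to(x,y,190,185.6);print(st()['joint_positions'].round(2))"
```

```text
shift mm [  98.7 -135.    -2.8] turn rad -0.812 cur yaw 139.1 pos [612.2 140.5 187.2] t 13.7 F [0.4 0.3 0.1] w 23.9 gf 15.0
[ 0.07  0.52 -0.47  1.66  0.27  1.03  1.95]
```

move_arm(
  rows=[
    [0.0,0.0,0,0.185],
    [0.02,-0.03,0,0.37],
    [0.04,-0.06,0,0.555],
    [0.06,-0.09,0,0.74],
    [0.08,-0.11,0,0.925],
  ],
)

```text
time: 14.32
tcp_pos: [0.6423, 0.0073, 0.1871]
tcp_rot: [0.041, 0.999, -0.0, -0.0]
wrist_force: [0.2, 0.6, 0.3]
grip_width: 0.0233
grip_force: 15.0
```

move_arm(
  rows=[
    [0.0,0.0,0,0.185],
    [0.0,-0.0,0,0.37],
    [0.0,0,0,0.555],
    [0.0,0,0,0.74],
    [0.0,0,0,0.925],
  ],
)

```text
time: 14.95
tcp_pos: [0.6418, 0.0093, 0.1871]
tcp_rot: [0.482, 0.876, -0.0, -0.0]
wrist_force: [-0.2, -1.1, 0.1]
grip_width: 0.023
grip_force: 15.0
```

move_arm(
  rows=[
    [0.0,0.0,0,0.185],
    [0.0,-0.0,0,0.37],
    [0.0,0,0,0.48],
    [0.0,0,0,0.48],
  ],
)

```text
time: 15.45
tcp_pos: [0.6418, 0.0095, 0.1871]
tcp_rot: [0.674, 0.739, -0.0, -0.0]
wrist_force: [0.2, 0.5, -0.9]
grip_width: 0.0235
grip_force: 15.0
```

```bash
python3 -c "
from m import *
x,y=tubw(20,4); to(x,y,190,5.6);print(st()['joint_positions'].round(2))
p,d,c=cap('wrist','w4.png');W=world(c,d)
np.savez('pics/w4.npz',p=p,d=d,T=c['world_from_camera'],c=[c['fx'],c['cx'],c['cy']])"
```

```text
shift mm [-32.6   4.7  -2.9] turn rad -0.005 cur yaw 5.3 pos [641.8   9.5 187.1] t 15.45 F [ 0.2  0.5 -0.9] w 23.5 gf 15.0
[-0.11  0.5   0.07  1.63 -0.04  1.01  0.07]
```

View pics/w4.png

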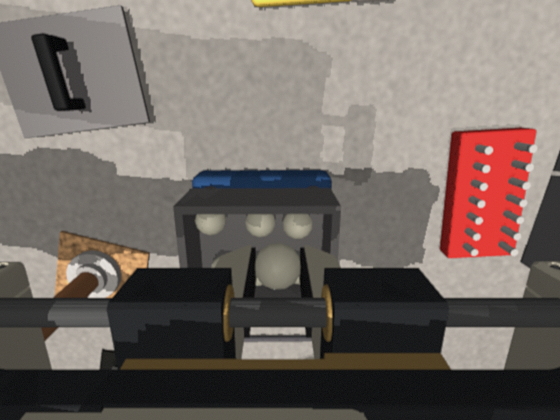

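```bash
python3 - <<'E'
from m import *
f=np.load('pics/w4.npz'); a=f['c']; c=dict(fx=a[0],fy=a[0],cx=a[1],cy=a[2],world_from_camera=f['T']); W=world(c,f['d'])
pts=rect(W,(165,345,180,262),.104,.114,'rim')
t=np.array([tubf(q) for q in pts]); print('x range',np.percentile(t[:,0],[1,99]).round(1),'y max',np.percentile(t[:,1],99).round(1))
for b in balls(f['p'],c,.076,(190,330,205,245),40): print(b[0],b[1],tubf(b[2]).round(1))
f=np.load('pics/w1.npz'); a=f['c']; c=dict(fx=a[0],fy=a[0],cx=a[1],cy=a[2],world_from_camera=f['T']); W=world(c,f['d'])
# balls by depth: points 0.072..0.09 in tub
w=W[115:250,250:365]; m=((w[...,2]>.070)&(w[...,2]<.092)).astype(np.uint8)
t=(w[...,:2]*1000-np.array([631.5,-27.4])); cs,sn=np.cos(TY),np.sin(TY); tx=cs*t[...,0]+sn*t[...,1]; ty=-sn*t[...,0]+cs*t[...,1]
m[(abs(tx)>53)|(abs(ty)>41)]=0
n,l,s,cc=cv2.connectedComponentsWithStats(m)
for i in range(1,n):
    if s[i,4]>80:
        k=l==i; X,Y,Z=tx[k],ty[k],w[...,2][k]*1000
        A=np.c_[2*X,2*Y,2*Z,np.ones(len(X))]; q=np.linalg.lstsq(A,X**2+Y**2+Z**2,rcond=None)[0]
        print(s[i,4],np.round([X.mean(),Y.mean()],1),'fit',q[:3].round(1))
E
```

```text
rim 2518 c [628.4  -2.1] size [120.3  45.9] ang 5.8 z [105.4 108.2 109.3]
x range [-58.8  60.6] y max 48.9
[209.1 223.1] [ 27  19 421] [-41.1  23.4]
[260.  224.5] [ 26  21 441] [ 1.2 21.9]
[296.8 226. ] [ 26  23 465] [31.8 20.4]
363 [-41.2  24.6] fit [-40.8  25.3  76.4]
377 [-33.5 -20.8] fit [-32.1 -21.1  76.5]
368 [-1.8 22.8] fit [ 0.  23.3 76.4]
358 [ -4.9 -22.4] fit [ -3.1 -22.7  76.4]
352 [28.7 20.8] fit [31.  21.4 76.5]
340 [ 31.5 -21.5] fit [ 34.  -21.7  76.5]
```

```bash
python3 -c "
from m import *
x,y=tubw(20,-0.5); to(x,y,120,5.6)"
```

```text
shift mm [-37.1   4.6  67.2] turn rad -0.004 cur yaw 5.4 pos [641.9   9.4 187.2] t 15.5 F [ 0.3 -0.3 -0.7] w 23.0 gf 15.0
```

move_arm(
  rows=[
    [-0.02,0.003,0,-0.004],
    [-0.037,0.0045,0.0,-0.004],
    [-0.037,0.0045,0.03,-0.004],
    [-0.037,0.0045,0.05,-0.004],
    [-0.037,0.0045,0.05,-0.004],
  ],
)

```text
time: 16.12
tcp_pos: [0.6484, -0.0279, 0.1354]
tcp_rot: [0.673, 0.74, -0.002, -0.002]
wrist_force: [0.0, -0.1, -0.4]
grip_width: 0.0233
grip_force: 15.0
```

```bash
python3 -c "
from m import *
x,y=tubw(20,-0.5); to(x,y,88.5,5.6)"
```

```text
shift mm [ 0.7  1.9 46.9] turn rad -0.003 cur yaw 5.4 pos [648.4 -27.9 135.4] t 16.12 F [ 0.  -0.1 -0.4] w 23.3 gf 15.0
```

move_arm(
  rows=[
    [0,0.001,0.015,0],
    [0,0.001,0.03,0],
    [0,0.001,0.04,0],
    [0,0.001,0.048,0],
    [0,0.001,0.048,0],
  ],
)

```text
time: 16.75
tcp_pos: [0.6506, -0.027, 0.0889]
tcp_rot: [0.673, 0.74, -0.0, -0.001]
wrist_force: [-0.1, 0.5, -0.9]
grip_width: 0.0234
grip_force: 15.0
```

move_arm(
  rows=[
    [0,0,0,0],
    [0,0,0,0],
    [0,0,0,0],
  ],
)

```text
time: 17.12
tcp_pos: [0.6513, -0.0271, 0.0901]
tcp_rot: [0.673, 0.74, 0.0, 0.0]
wrist_force: [0.2, 0.5, 0.0]
grip_width: 0.0231
grip_force: 15.0
```

move_arm(
  rows=[
    [0,0,0.001,0],
    [0,0,0.001,0],
    [0,0,0.001,0],
    [0,0,-0.012,0],
    [0,0,-0.025,0],
  ],
  gripper=169,
)

```text
time: 17.75
tcp_pos: [0.6514, -0.0272, 0.1158]
tcp_rot: [0.673, 0.74, 0.0, 0.0]
wrist_force: [0.8, 1.4, -0.2]
grip_width: 0.0309
grip_force: 0.0
```

move_arm(
  rows=[
    [0,-0.015,0,0],
    [0,-0.036,0,0],
    [0,-0.036,0,0],
    [0,-0.036,0,0],
    [0,-0.036,0,0],
  ],
  gripper=255,
)

```text
time: 18.38
tcp_pos: [0.6163, -0.0304, 0.1151]
tcp_rot: [0.673, 0.74, 0.0, 0.0]
wrist_force: [0.5, -0.1, -0.3]
grip_width: 0.0004
grip_force: 0.0
```

```bash
python3 -c "
from m import *
x,y=tubw(-14,-0.5); to(x,y,82,5.6)
p,d,c=cap('top');W=world(c,d)
w=W[150:225,255:318]
for b in balls(p,c,.076,(262,310,160,220),15): print(b[0],b[1],tubf(b[2]).round(1))
p,d,c=cap('wrist','w5.png')"
```

```text
shift mm [ 0.  -0.2 33.1] turn rad -0.003 cur yaw 5.5 pos [616.3 -30.4 115.1] t 18.38 F [ 0.5 -0.1 -0.3] w 0.4 gf 0.0
[292.9 163.8] [ 7  9 21] [ 55.5 -25. ]
[292.3 215.8] [10  7 23] [-60.8  -9.7]
```

View pics/w5.png

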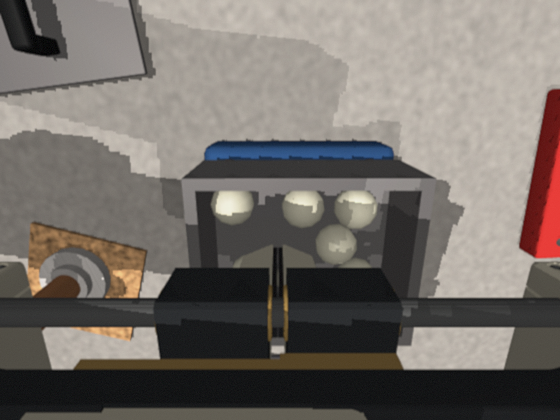

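move_arm(
  rows=[
    [0,0,0.015,0],
    [0,0,0.03,0],
    [0,0,0.033,0],
    [0,0.005,0.033,0],
    [0,0.01,0.033,0],
  ],
)

```text
time: 19.1
tcp_pos: [0.626, -0.0296, 0.082]
tcp_rot: [0.673, 0.74, 0.0, 0.0]
wrist_force: [1.0, 1.0, 0.4]
grip_width: 0.0005
grip_force: 0.1
```

move_arm(
  rows=[
    [0,0.004,0,0],
    [0,0.008,0,0],
    [0,0.012,0,0],
    [0,0.013,0,0],
    [0,0.013,0,0],
  ],
)

```text
time: 19.73
tcp_pos: [0.6382, -0.0283, 0.0816]
tcp_rot: [0.673, 0.74, -0.0, -0.0]
wrist_force: [-0.2, 0.5, -0.1]
grip_width: 0.0005
grip_force: 0.0
```

```bash
cat >> m.py <<'E'
def fitballs(c,d,roi=None,zl=.070,zh=.11,show=True):
    """sphere fits on white-depth blobs inside the tub, tub frame mm"""
    W=world(c,d); t=W[...,:2]*1000-TUB; cs,sn=np.cos(TY),np.sin(TY); tx=cs*t[...,0]+sn*t[...,1]; ty=-sn*t[...,0]+cs*t[...,1]
    return W,tx,ty
def locate(p,d,c):
    from scipy.optimize import least_squares
    W,tx,ty=fitballs(c,d); hsv=cv2.cvtColor(p,cv2.COLOR_RGB2HSV)
    m=((W[...,2]>.076)&(W[...,2]<.108)&(abs(tx)<53)&(abs(ty)<41)&(hsv[...,0]>20)&(hsv[...,0]<45)&(hsv[...,1]>25)).astype(np.uint8)
    dt=cv2.distanceTransform(m,cv2.DIST_L2,3); n,l,s,cc=cv2.connectedComponentsWithStats((dt>0.55*dt.max()).astype(np.uint8))
    for i in range(1,n):
        if s[i,4]<12: continue
        k=cv2.dilate((l==i).astype(np.uint8),np.ones((3,3)))*m>0; P=np.c_[tx[k],ty[k],W[...,2][k]*1000]
        q=least_squares(lambda o:np.linalg.norm(P-o,axis=1)-12.1,[P[:,0].mean(),P[:,1].mean(),P[:,2].min()],loss='soft_l1')
        print('px',cc[i].round(),'n',k.sum(),'ball',q.x.round(1),'res',round(np.sqrt(2*q.cost/len(P)),1))
E
python3 -c "
from m import *
x,y=tubw(9,-0.5); to(x,y,82,5.6)
p,d,c=cap('wrist','w6.png')
locate(p,d,c)"
```

```text
shift mm [ 0.1  0.9 -0.4] turn rad -0.003 cur yaw 5.4 pos [638.2 -28.3  81.6] t 19.73 F [-0.2  0.5 -0.1] w 0.5 gf 0.0
px [265. 228.] n 474 ball [ 0.9 23.8 75.9] res 0.5
px [337. 228.] n 359 ball [33.9 24.2 75.8] res 0.5
px [190. 230.] n 221 ball [-40.7  26.3  76.3] res 0.5
px [165. 236.] n 58 ball [-39.   28.6  76.8] res 0.5
px [333. 258.] n 111 ball [36.4  0.2 74.9] res 0.4
```

move_arm(
  rows=[
    [0,0.003,0,0],
    [0,0.005,0,0],
    [0,0.005,0,0],
    [0,0.003,-0.01,0],
    [0,0.003,-0.06,0],
  ],
)

```text
time: 20.4
tcp_pos: [0.638, -0.028, 0.1393]
tcp_rot: [0.673, 0.74, -0.003, -0.003]
wrist_force: [0.6, -0.7, 0.6]
grip_width: 0.0007
grip_force: 0.0
```

move_arm(
  rows=[
    [0.01,0,-0.03,0],
    [0.05,-0.01,-0.05,-0.18],
    [0.1,-0.03,-0.05,-0.36],
    [0.15,-0.04,-0.05,-0.54],
    [0.2,-0.06,-0.05,-0.72],
  ],
  gripper=127,
)

```text
time: 21.02
tcp_pos: [0.5623, 0.1667, 0.1929]
tcp_rot: [0.366, 0.93, 0.001, 0.001]
wrist_force: [0.7, 0.1, 0.4]
grip_width: 0.0439
grip_force: 0.0
```

```bash
python3 -c "
from m import *
to(562.5,293.3,100,87.3);print(st()['joint_positions'].round(2))"
```

```text
shift mm [86.3 92.5 92.9] turn rad -0.703 cur yaw 47.0 pos [562.3 166.7 192.9] t 21.02 F [0.7 0.1 0.4] w 43.9 gf 0.0
[-0.23  0.41 -0.13  1.77  0.06  0.96  0.43]
```

move_arm(
  rows=[
    [0.022,0.023,0.0,-0.18],
    [0.043,0.046,0.02,-0.36],
    [0.065,0.07,0.05,-0.54],
    [0.086,0.0925,0.08,-0.703],
    [0.086,0.0925,0.1,-0.703],
  ],
)

```text
time: 21.65
tcp_pos: [0.5619, 0.295, 0.091]
tcp_rot: [0.024, 1.0, 0.001, -0.0]
wrist_force: [0.0, 0.4, -0.7]
grip_width: 0.0457
grip_force: 0.0
```

move_arm(
  rows=[
    [0,0,0.02,0],
    [0,0,0.03,0],
    [0,0,0.03,0],
  ],
)

```text
time: 22.02
tcp_pos: [0.5634, 0.2902, 0.0613]
tcp_rot: [0.027, 1.0, -0.001, -0.0]
wrist_force: [0.1, 1.7, 0.9]
grip_width: 0.0458
grip_force: 0.0
```

```bash
python3 -c "
from m import *
to(562.5,293.3,24.5,87.3)"
```

```text
shift mm [ 1.   3.1 36.7] turn rad -0.008 cur yaw 86.9 pos [563.4 290.2  61.3] t 22.02 F [0.1 1.7 0.9] w 45.8 gf 0.0
```

move_arm(
  rows=[
    [0,0.001,0.02,0],
    [0,0.001,0.037,0],
    [0,0.001,0.037,0],
    [0,0.001,0.037,0],
  ],
)

```text
time: 22.52
tcp_pos: [0.5633, 0.2928, 0.0245]
tcp_rot: [0.026, 1.0, 0.0, -0.0]
wrist_force: [0.4, -0.3, 0.4]
grip_width: 0.0462
grip_force: 0.0
```

move_arm(
  rows=[
    [0,0,0,0],
    [0,0,0,0],
    [0,0,0,0],
    [0,0,0,0],
    [0,0,0,0],
  ],
  gripper=255,
)

```text
time: 23.15
tcp_pos: [0.5637, 0.2928, 0.0251]
tcp_rot: [0.026, 1.0, 0.0, 0.0]
wrist_force: [0.2, -0.1, 2.0]
grip_width: 0.0234
grip_force: 15.0
```

move_arm(
  rows=[
    [0,0,-0.005,0],
    [0,0,-0.03,0],
    [0,0,-0.08,0],
    [-0.007,-0.03,-0.13,0.0],
    [-0.015,-0.07,-0.165,0.1],
  ],
)

```text
time: 23.78
tcp_pos: [0.575, 0.2231, 0.1924]
tcp_rot: [0.076, 0.997, 0.001, 0.001]
wrist_force: [1.4, 0.1, -0.6]
grip_width: 0.0231
grip_force: 15.0
```

```bash
python3 -c "
from m import *
x,y=tubw(-20,0); to(x,y,190,5.6)"
```

```text
shift mm [ -73.1 -245.3    2. ] turn rad 1.321 cur yaw 81.3 pos [575.  223.1 192.4] t 23.77 F [ 1.4  0.1 -0.6] w 23.1 gf 15.0
```

move_arm(
  rows=[
    [-0.014,-0.049,0,0.185],
    [-0.029,-0.098,0,0.37],
    [-0.044,-0.147,0,0.555],
    [-0.059,-0.196,0,0.74],
    [-0.073,-0.245,0,0.925],
  ],
)

```text
time: 24.4
tcp_pos: [0.6094, -0.0328, 0.1899]
tcp_rot: [0.516, 0.857, 0.0, 0.0]
wrist_force: [0.9, 0.1, -1.1]
grip_width: 0.0235
grip_force: 15.0
```

move_arm(
  rows=[
    [0,0,0,0.185],
    [0,0,0,0.37],
    [0,0,0.03,0.398],
    [0,0,0.055,0.398],
    [0,0,0.055,0.398],
  ],
)

```text
time: 25.02
tcp_pos: [0.6074, -0.031, 0.1327]
tcp_rot: [0.673, 0.74, -0.002, -0.002]
wrist_force: [-0.9, 1.1, 0.7]
grip_width: 0.0234
grip_force: 15.0
```

```bash
python3 -c "
from m import *
x,y=tubw(-20,0); to(x,y,86,5.6)
p,d,c=cap('wrist','w7.png'); locate(p,d,c)"
```

```text
shift mm [ 0.3  2.9 46.7] turn rad -0.002 cur yaw 5.5 pos [607.4 -31.  132.7] t 25.02 F [-0.9  1.1  0.7] w 23.4 gf 15.0
px [252. 204.] n 50 ball [-39.3  25.4  75.6] res 0.5
px [365. 207.] n 40 ball [32.9 25.4 75.9] res 0.4
px [380. 234.] n 310 ball [41.2 -0.1 75.7] res 0.6
px [370. 260.] n 39 ball [ 37.  -27.   80.1] res 0.4
```

move_arm(
  rows=[
    [0.001,0.0015,0.015,0],
    [0.001,0.0015,0.03,0],
    [0.001,0.0015,0.042,0],
    [0.001,0.0015,0.048,0],
    [0.001,0.0015,0.048,0],
  ],
)

```text
time: 25.7
tcp_pos: [0.6105, -0.0302, 0.086]
tcp_rot: [0.673, 0.74, -0.0, -0.0]
wrist_force: [-0.1, 0.7, -0.1]
grip_width: 0.0236
grip_force: 15.0
```

move_arm(
  rows=[
    [0,0,0,0],
    [0,0,0,0],
    [0,0,0,0],
  ],
)

```text
time: 26.08
tcp_pos: [0.6112, -0.0302, 0.0871]
tcp_rot: [0.673, 0.74, 0.0, 0.0]
wrist_force: [-0.6, 0.1, -0.5]
grip_width: 0.0236
grip_force: 15.0
```

move_arm(
  rows=[
    [0,0,0.001,0],
    [0,0,0.001,0],
    [0,0,0.001,0],
    [0,0,-0.012,0],
    [0,0,-0.025,0],
  ],
  gripper=169,
)

```text
time: 26.7
tcp_pos: [0.611, -0.0302, 0.1128]
tcp_rot: [0.673, 0.74, 0.0, 0.0]
wrist_force: [0.2, -0.0, 0.7]
grip_width: 0.0308
grip_force: 0.0
```

move_arm(
  rows=[
    [-0.001,0.015,0,0],
    [-0.001,0.029,0,0],
    [-0.001,0.029,0,0],
    [-0.001,0.029,0.01,0],
    [-0.001,0.029,0.03,0],
  ],
  gripper=255,
)

```text
time: 27.32
tcp_pos: [0.6398, -0.0285, 0.0812]
tcp_rot: [0.673, 0.74, 0.0, 0.0]
wrist_force: [-0.5, -0.0, -0.2]
grip_width: 0.0006
grip_force: 0.0
```

move_arm(
  rows=[
    [0,-0.006,0,0],
    [0,-0.012,0,0],
    [0,-0.018,0,0],
    [0,-0.0235,0,0],
    [0,-0.0235,0,0],
  ],
)

```text
time: 27.95
tcp_pos: [0.6166, -0.0306, 0.0823]
tcp_rot: [0.673, 0.74, 0.0, 0.0]
wrist_force: [0.4, -0.8, 0.8]
grip_width: 0.0006
grip_force: 0.2
```

```bash
python3 -c "
from m import *
x,y=tubw(-13.6,0); to(x,y,82,5.6)
p,d,c=cap('wrist','w8.png'); locate(p,d,c)"
```

```text
shift mm [ 0.8 -0.1  0.3] turn rad -0.003 cur yaw 5.4 pos [616.6 -30.6  82.3] t 27.95 F [ 0.4 -0.8  0.8] w 0.6 gf 0.2
px [306. 232.] n 476 ball [ 1.  24.2 75.7] res 0.5
px [362. 224.] n 152 ball [34.8 23.6 77. ] res 0.5
px [218. 238.] n 38 ball [-38.3  24.6  75.7] res 0.5
px [370. 241.] n 89 ball [34.6 25.7 76.7] res 0.5
px [397. 272.] n 56 ball [37.4  4.3 76.6] res 0.5
```

move_arm(
  rows=[
    [0,0.002,-0.01,0],
    [0,0.002,-0.05,0],
    [0,0.002,-0.1,0],
    [0.02,0.002,-0.11,-0.1],
    [0.06,-0.01,-0.11,-0.28],
  ],
)

```text
time: 28.62
tcp_pos: [0.6028, 0.0265, 0.1943]
tcp_rot: [0.563, 0.827, 0.001, 0.002]
wrist_force: [0.5, 0.8, -0.6]
grip_width: 0.0007
grip_force: 0.0
```

```bash
python3 -c "
from m import *
to(517.6,292.7,100,87.3)"
```

```text
shift mm [279.2  18.1  93.6] turn rad -1.148 cur yaw 21.5 pos [602.8  26.5 194.3] t 28.62 F [ 0.5  0.8 -0.6] w 0.7 gf 0.0
```

move_arm(
  rows=[
    [0.056,0.004,0,-0.185],
    [0.112,0.008,0,-0.37],
    [0.168,0.012,0,-0.555],
    [0.224,0.015,0,-0.74],
    [0.279,0.018,0,-0.925],
  ],
  gripper=127,
)

```text
time: 29.25
tcp_pos: [0.515, 0.296, 0.1926]
tcp_rot: [0.132, 0.991, 0.0, 0.0]
wrist_force: [0.1, 0.7, 0.5]
grip_width: 0.0442
grip_force: 0.0
```

move_arm(
  rows=[
    [0,0,0.02,-0.15],
    [0,0,0.06,-0.225],
    [0,0,0.1,-0.225],
    [0,0,0.12,-0.225],
    [0,0,0.12,-0.225],
  ],
)

```text
time: 29.88
tcp_pos: [0.5147, 0.2938, 0.0708]
tcp_rot: [0.023, 1.0, -0.001, -0.001]
wrist_force: [-0.2, 1.0, 0.4]
grip_width: 0.0463
grip_force: 0.0
```

```bash
python3 -c "
from m import *
to(517.6,292.7,25,87.3)"
```

```text
shift mm [-3.1 -0.9 45.8] turn rad 0.001 cur yaw 87.4 pos [514.7 293.8  70.8] t 29.88 F [-0.2  1.   0.4] w 46.3 gf 0.0
```

move_arm(
  rows=[
    [-0.002,-0.001,0.02,0],
    [-0.002,-0.001,0.047,0],
    [-0.002,-0.001,0.047,0],
    [-0.002,-0.001,0.047,0],
  ],
)

```text
time: 30.38
tcp_pos: [0.518, 0.2937, 0.0256]
tcp_rot: [0.023, 1.0, 0.0, 0.001]
wrist_force: [0.8, -0.0, -0.6]
grip_width: 0.046
grip_force: 0.0
```

move_arm(
  rows=[
    [0,0,0,0],
    [0,0,0,0],
    [0,0,0,0],
    [0,0,0,0],
    [0,0,0,0],
  ],
  gripper=255,
)

```text
time: 31.0
tcp_pos: [0.5178, 0.2935, 0.0253]
tcp_rot: [0.023, 1.0, 0.0, 0.0]
wrist_force: [0.3, -0.9, 4.6]
grip_width: 0.0233
grip_force: 15.0
```

move_arm(
  rows=[
    [0,0,-0.005,0],
    [0,0,-0.03,0],
    [0,0,-0.08,0],
    [-0.012,-0.03,-0.13,0.0],
    [-0.028,-0.07,-0.165,0.1],
  ],
)

```text
time: 31.62
tcp_pos: [0.5422, 0.2231, 0.1921]
tcp_rot: [0.072, 0.997, 0.001, 0.001]
wrist_force: [1.2, -0.3, -0.4]
grip_width: 0.0235
grip_force: 15.0
```

```bash
python3 -c "
from m import *
x,y=tubw(0,0); to(x,y,190,5.6)"
```

```text
shift mm [-123.2 -236.3    1.7] turn rad 1.328 cur yaw 81.7 pos [542.2 223.1 192.1] t 31.62 F [ 1.2 -0.3 -0.4] w 23.5 gf 15.0
```

move_arm(
  rows=[
    [-0.025,-0.047,0,0.185],
    [-0.049,-0.094,0,0.37],
    [-0.074,-0.142,0,0.555],
    [-0.098,-0.19,0,0.74],
    [-0.122,-0.236,0,0.925],
  ],
)

```text
time: 32.25
tcp_pos: [0.6285, -0.0309, 0.1896]
tcp_rot: [0.513, 0.858, -0.0, -0.0]
wrist_force: [0.2, 0.2, -0.5]
grip_width: 0.0237
grip_force: 15.0
```

move_arm(
  rows=[
    [0,0,0,0.185],
    [0,0,0,0.37],
    [0,0,0.02,0.405],
    [0,0,0.045,0.405],
    [0,0,0.045,0.405],
  ],
)

```text
time: 32.88
tcp_pos: [0.6263, -0.0289, 0.1424]
tcp_rot: [0.673, 0.74, -0.002, -0.002]
wrist_force: [-0.3, -0.5, -0.5]
grip_width: 0.0233
grip_force: 15.0
```

```bash
python3 -c "
from m import *
x,y=tubw(0,0); to(x,y,86,5.6)
p,d,c=cap('wrist','w9.png'); locate(p,d,c)
p,d,c=cap('side','s9.png'); locate(p,d,c)"
```

```text
shift mm [ 0.   4.1 56.3] turn rad -0.002 cur yaw 5.5 pos [626.3 -28.9 142.4] t 32.88 F [-0.3 -0.5 -0.5] w 23.3 gf 15.0
px [231. 190.] n 77 ball [-41.   25.3  76.9] res 0.5
px [284. 202.] n 124 ball [ 1.1 23.5 75.7] res 0.5
px [236. 226.] n 270 ball [-34.6   1.7  76.1] res 0.6
px [344. 227.] n 323 ball [41.5 -0.5 76. ] res 0.5
px [305. 205.] n 33 ball [40.8 -0.1 76. ] res 1.7
```

move_arm(
  rows=[
    [0.0,0.004,0.015,0],
    [0.0,0.004,0.032,0],
    [0.0,0.004,0.042,0],
    [0.0,0.004,0.048,0],
    [0.0,0.004,0.052,0],
  ],
)

```text
time: 33.6
tcp_pos: [0.6324, -0.0287, 0.0922]
tcp_rot: [0.673, 0.74, -0.0, -0.0]
wrist_force: [-0.3, 0.8, -0.0]
grip_width: 0.023
grip_force: 15.0
```

move_arm(
  rows=[
    [0,0,0.002,0],
    [0,0,0.004,0],
    [0,0,0.006,0],
    [0,0,0.006,0],
    [0,0,0.006,0],
  ],
)

```text
time: 34.22
tcp_pos: [0.6326, -0.0288, 0.0868]
tcp_rot: [0.673, 0.74, 0.0, 0.0]
wrist_force: [-0.5, -0.2, 0.0]
grip_width: 0.0231
grip_force: 15.0
```

```bash
python3 -c "
from m import *
x,y=tubw(2,0); to(x,y,86,5.6)
"
```

```text
shift mm [ 0.6 -0.5  0.8] turn rad -0.003 cur yaw 5.4 pos [632.6 -28.8  86.8] t 34.23 F [-0.5 -0.2  0. ] w 23.1 gf 15.0
```

move_arm(
  rows=[
    [0,0,0,0],
    [0,0,0,0],
    [0,0,-0.008,0],
    [0,0,-0.025,0],
    [0,0,-0.06,0],
  ],
  gripper=180,
)

```text
time: 34.85
tcp_pos: [0.6316, -0.0288, 0.147]
tcp_rot: [0.673, 0.74, -0.001, -0.001]
wrist_force: [0.5, -0.6, 0.4]
grip_width: 0.027
grip_force: 0.0
```

move_arm(
  rows=[
    [0,0,-0.03,0],
    [0.0,0,-0.045,-0.0],
    [0.04,-0.0,-0.045,-0.185],
    [0.1,-0.01,-0.045,-0.37],
    [0.155,-0.02,-0.045,-0.555],
  ],
)

```text
time: 35.48
tcp_pos: [0.5972, 0.1253, 0.192]
tcp_rot: [0.442, 0.897, 0.0, 0.0]
wrist_force: [0.3, 0.9, 0.5]
grip_width: 0.0269
grip_force: 0.0
```

```bash
python3 -c "
from m import *
to(520.5,354,100,87.3)
p,d,c=cap('top'); locate(p,d,c)"
```

```text
shift mm [228.   78.6  92.1] turn rad -0.868 cur yaw 37.6 pos [597.2 125.3 192. ] t 35.48 F [0.3 0.9 0.5] w 26.9 gf 0.0
px [284. 172.] n 82 ball [40.  -2.9 76.4] res 1.0
px [295. 172.] n 86 ball [ 36.3 -27.4  75.8] res 0.8
px [273. 176.] n 80 ball [32.2 21.3 76.3] res 1.0
px [289. 189.] n 125 ball [-0.2 -7.4 77.2] res 2.1
px [275. 191.] n 89 ball [ 0.1 21.3 76.1] res 0.9
px [298. 203.] n 82 ball [-32.9 -25.1  75.8] res 1.0
px [288. 204.] n 75 ball [-36.1  -1.1  76.5] res 1.0
px [277. 208.] n 77 ball [-41.5  22.9  76.2] res 0.9
```

move_arm(
  rows=[
    [0.055,0.019,0,-0.185],
    [0.11,0.038,0,-0.37],
    [0.165,0.057,0,-0.555],
    [0.22,0.075,0,-0.74],
    [0.228,0.0785,0.03,-0.868],
  ],
  gripper=127,
)

```text
time: 36.15
tcp_pos: [0.5206, 0.3602, 0.1644]
tcp_rot: [0.02, 1.0, 0.003, 0.002]
wrist_force: [0.6, -0.7, -0.1]
grip_width: 0.046
grip_force: 0.0
```

move_arm(
  rows=[
    [0,0,0.04,0],
    [0,0,0.08,0],
    [0,0,0.09,0],
    [0,0,0.09,0],
  ],
)

```text
time: 36.65
tcp_pos: [0.5224, 0.3524, 0.0717]
tcp_rot: [0.027, 1.0, -0.0, -0.0]
wrist_force: [0.2, 0.7, 0.8]
grip_width: 0.0459
grip_force: 0.0
```

```bash
python3 -c "
from m import *
to(520.5,354,27.5,87.3)"
```

```text
shift mm [ 1.9  1.5 44.2] turn rad -0.006 cur yaw 87.0 pos [522.4 352.4  71.7] t 36.65 F [0.2 0.7 0.8] w 45.9 gf 0.0
```

move_arm(
  rows=[
    [0.001,0.001,0.02,0],
    [0.001,0.001,0.0445,0],
    [0.001,0.001,0.0445,0],
    [0.001,0.001,0.0445,0],
  ],
)

```text
time: 37.15
tcp_pos: [0.522, 0.3542, 0.0281]
tcp_rot: [0.026, 1.0, 0.0, 0.0]
wrist_force: [-0.2, 0.0, 0.6]
grip_width: 0.0459
grip_force: 0.0
```

move_arm(
  rows=[
    [0,0,0,0],
    [0,0,0,0],
    [0,0,0,0],
    [0,0,0,0],
    [0,0,0,0],
  ],
  gripper=255,
)

```text
time: 37.78
tcp_pos: [0.5218, 0.3539, 0.0277]
tcp_rot: [0.026, 1.0, 0.0, 0.0]
wrist_force: [-0.8, -0.5, 4.2]
grip_width: 0.0235
grip_force: 15.0
```

move_arm(
  rows=[
    [0,0,-0.005,0],
    [0,0,-0.03,0],
    [0,0,-0.08,0],
    [-0.012,-0.04,-0.13,0.1],
    [-0.03,-0.09,-0.165,0.285],
  ],
)

```text
time: 38.4
tcp_pos: [0.5456, 0.2663, 0.1924]
tcp_rot: [0.169, 0.986, 0.001, 0.0]
wrist_force: [1.3, -0.6, -1.2]
grip_width: 0.0232
grip_force: 15.0
```

```bash
python3 -c "
from m import *
x,y=tubw(21.5,0); to(x,y,190,5.6)"
```

```text
shift mm [-197.2 -240.8    1.9] turn rad 1.134 cur yaw 70.6 pos [545.6 266.3 192.4] t 38.4 F [ 1.3 -0.6 -1.2] w 23.2 gf 15.0
```

move_arm(
  rows=[
    [-0.039,-0.048,0,0.185],
    [-0.079,-0.096,0,0.37],
    [-0.118,-0.144,0,0.555],
    [-0.158,-0.193,0,0.74],
    [-0.197,-0.241,0,0.925],
  ],
)

```text
time: 39.02
tcp_pos: [0.6519, -0.0291, 0.1902]
tcp_rot: [0.593, 0.806, 0.0, -0.0]
wrist_force: [1.2, 0.4, 0.3]
grip_width: 0.0233
grip_force: 15.0
```

move_arm(
  rows=[
    [0,0,0,0.185],
    [0,0,0.02,0.21],
    [0,0,0.04,0.21],
    [0,0,0.06,0.21],
    [0,0,0.06,0.21],
  ],
)

```text
time: 39.65
tcp_pos: [0.6495, -0.0265, 0.1269]
tcp_rot: [0.671, 0.742, -0.002, -0.002]
wrist_force: [-0.6, -0.3, -0.1]
grip_width: 0.0235
grip_force: 15.0
```

```bash
python3 -c "
from m import *
x,y=tubw(21.5,0); to(x,y,102.5,5.6)
p,d,c=cap('wrist'); locate(p,d,c)"
```

```text
shift mm [-0.1  2.1 24.4] turn rad 0.003 cur yaw 5.8 pos [649.5 -26.5 126.9] t 39.65 F [-0.6 -0.3 -0.1] w 23.5 gf 15.0
px [255. 206.] n 75 ball [-0.  25.  76.4] res 0.5
px [192. 235.] n 365 ball [-34.8   1.7  76.1] res 0.6
px [252. 235.] n 187 ball [ 2.9 -1.6 76.2] res 0.6
```

move_arm(
  rows=[
    [0,0,0.01,0],
    [0,0,0.018,0],
    [0,0,0.024,0],
    [0,0,0.027,0],
    [0,0,0.027,0],
  ],
)

```text
time: 40.33
tcp_pos: [0.6516, -0.0275, 0.1029]
tcp_rot: [0.672, 0.741, -0.0, -0.0]
wrist_force: [-0.3, 0.3, 0.3]
grip_width: 0.0235
grip_force: 15.0
```

move_arm(
  rows=[
    [0,0,0,0],
    [0,0,0,0],
  ],
)

```text
time: 40.58
tcp_pos: [0.652, -0.0275, 0.1035]
tcp_rot: [0.672, 0.741, 0.0, 0.0]
wrist_force: [0.1, -0.1, -0.2]
grip_width: 0.0232
grip_force: 15.0
```

```bash
python3 -c "
from m import *
x,y=tubw(22,0); to(x,y,102.5,5.6)"
```

```text
shift mm [1.1 0.  1. ] turn rad 0.0 cur yaw 5.6 pos [652.  -27.5 103.5] t 40.58 F [ 0.1 -0.1 -0.2] w 23.2 gf 15.0
```

move_arm(
  rows=[
    [0.001,0,0.001,0],
    [0.001,0,0.002,0],
    [0.001,0,0.002,0],
    [0.001,0,0.002,0],
  ],
)

```text
time: 41.08
tcp_pos: [0.6517, -0.0264, 0.1012]
tcp_rot: [0.672, 0.741, 0.0, 0.0]
wrist_force: [0.9, 0.2, 0.3]
grip_width: 0.0235
grip_force: 15.4
```

move_arm(
  rows=[
    [0,0,0,0],
    [0,0,0,0],
    [0,0,0,0],
    [0,0,-0.01,0],
    [0,0,-0.05,0],
  ],
  gripper=165,
)

```text
time: 41.7
tcp_pos: [0.6494, -0.0264, 0.1491]
tcp_rot: [0.672, 0.741, -0.002, -0.002]
wrist_force: [0.8, -0.1, 0.4]
grip_width: 0.0325
grip_force: 0.0
```

move_arm(
  rows=[
    [0,0,-0.03,0],
    [0.0,0,-0.04,-0.0],
    [0.04,-0.0,-0.04,-0.185],
    [0.1,-0.01,-0.04,-0.37],
    [0.155,-0.02,-0.04,-0.555],
  ],
  gripper=127,
)

```text
time: 42.32
tcp_pos: [0.6154, 0.1275, 0.1902]
tcp_rot: [0.44, 0.898, -0.0, -0.001]
wrist_force: [0.8, 1.3, 0.5]
grip_width: 0.0459
grip_force: 0.0
```

```bash
python3 -c "
from m import *
to(477,356,100,87.3)
p,d,c=cap('top','t10.png'); locate(p,d,c); W=world(c,d)
rect(W,(200,262,240,310),.030,.06,'lid handle')
rect(W,(300,350,240,298),.12,.16,'tamper top')"
```

```text
shift mm [265.3  30.5  90.4] turn rad -0.865 cur yaw 37.8 pos [615.4 127.5 190.2] t 42.33 F [0.8 1.3 0.5] w 45.9 gf 0.0
px [289. 172.] n 174 ball [ 36.6 -14.3  87.5] res 2.9
px [273. 176.] n 90 ball [32.5 21.9 76. ] res 0.8
px [289. 181.] n 89 ball [ 17.2 -11.4  76.9] res 1.0
px [275. 190.] n 85 ball [-0.2 21.5 75.8] res 0.9
px [297. 190.] n 85 ball [ -4.8 -27.6  76.2] res 0.9
px [286. 193.] n 70 ball [-10.8  -2.1  76.1] res 0.9
px [294. 203.] n 164 ball [-35.8 -14.   88.3] res 2.8
px [277. 208.] n 74 ball [-41.2  23.2  76.1] res 0.9
lid handle 91 c [447.4  78.9] size [14.1 29.7] ang 12.6 z [36.1 41.  44.2]
tamper top 112 c [427.6 -98. ] size [21.1 21.9] ang 88.1 z [132.3 140.  144.3]
```

move_arm(
  rows=[
    [0.055,0.006,0,-0.185],
    [0.11,0.012,0,-0.37],
    [0.165,0.018,0,-0.555],
    [0.22,0.025,0,-0.74],
    [0.265,0.0305,0.03,-0.865],
  ],
)

```text
time: 43.0
tcp_pos: [0.4797, 0.3579, 0.1625]
tcp_rot: [0.024, 1.0, 0.002, 0.002]
wrist_force: [0.7, 0.1, -0.4]
grip_width: 0.0462
grip_force: 0.0
```

move_arm(
  rows=[
    [0,0,0.04,0],
    [0,0,0.08,0],
    [0,0,0.09,0],
    [0,0,0.09,0],
  ],
)

```text
time: 43.5
tcp_pos: [0.4796, 0.3545, 0.0707]
tcp_rot: [0.027, 1.0, -0.0, -0.001]
wrist_force: [0.7, -0.3, -0.9]
grip_width: 0.0461
grip_force: 0.0
```

```bash
python3 -c "
from m import *
to(477,356,27.5,87.3)"
```

```text
shift mm [ 2.6  1.4 43.2] turn rad -0.006 cur yaw 86.9 pos [479.6 354.5  70.7] t 43.5 F [ 0.7 -0.3 -0.9] w 46.1 gf 0.0
```

move_arm(
  rows=[
    [0.002,0.001,0.02,0],
    [0.002,0.001,0.044,0],
    [0.002,0.001,0.044,0],
    [0.002,0.001,0.044,0],
  ],
)

```text
time: 44.0
tcp_pos: [0.4783, 0.3565, 0.0279]
tcp_rot: [0.026, 1.0, 0.0, 0.0]
wrist_force: [0.9, 0.2, -0.6]
grip_width: 0.0461
grip_force: 0.0
```

move_arm(
  rows=[
    [0,0,0,0],
    [0,0,0,0],
    [0,0,0,0],
    [0,0,0,0],
    [0,0,0,0],
  ],
  gripper=255,
)

```text
time: 44.62
tcp_pos: [0.4782, 0.3562, 0.0276]
tcp_rot: [0.026, 1.0, 0.0, 0.0]
wrist_force: [-0.8, -0.7, 4.0]
grip_width: 0.0232
grip_force: 15.0
```

move_arm(
  rows=[
    [0,0,-0.005,0],
    [0,0,-0.03,0],
    [0,0,-0.08,0],
    [-0.012,-0.04,-0.13,0.1],
    [-0.03,-0.09,-0.165,0.285],
  ],
)

```text
time: 45.25
tcp_pos: [0.502, 0.2684, 0.1923]
tcp_rot: [0.169, 0.986, 0.001, 0.0]
wrist_force: [1.2, -0.8, -0.1]
grip_width: 0.0233
grip_force: 15.0
```

```bash
python3 -c "
from m import *
x,y=tubw(-20,29); to(x,y,190,5.6)"
```

```text
shift mm [-189.1 -219.5    1.9] turn rad 1.134 cur yaw 70.6 pos [502.  268.4 192.3] t 45.25 F [ 1.2 -0.8 -0.1] w 23.3 gf 15.0
```

move_arm(
  rows=[
    [-0.038,-0.044,0,0.185],
    [-0.076,-0.088,0,0.37],
    [-0.114,-0.132,0,0.555],
    [-0.152,-0.176,0,0.74],
    [-0.189,-0.219,0,0.925],
  ],
)

```text
time: 45.88
tcp_pos: [0.6081, -0.0036, 0.1902]
tcp_rot: [0.593, 0.805, 0.0, -0.0]
wrist_force: [0.6, -0.0, -0.7]
grip_width: 0.0236
grip_force: 15.0
```

move_arm(
  rows=[
    [0,0,0,0.185],
    [0,0,0.02,0.21],
    [0,0,0.04,0.21],
    [0,0,0.05,0.21],
    [0,0,0.05,0.21],
  ],
)

```text
time: 46.5
tcp_pos: [0.6072, -0.0017, 0.1393]
tcp_rot: [0.672, 0.741, -0.001, -0.001]
wrist_force: [-0.1, -0.1, 0.2]
grip_width: 0.0232
grip_force: 15.0
```

move_arm(
  rows=[
    [0,0,0,0],
    [0,0,0,0],
  ],
)

```text
time: 46.75
tcp_pos: [0.6086, -0.0018, 0.141]
tcp_rot: [0.672, 0.741, 0.001, 0.001]
wrist_force: [-0.2, 0.1, -0.4]
grip_width: 0.0232
grip_force: 15.0
```

```bash
python3 -c "
from m import *
x,y=tubw(-20,29); to(x,y,102,5.6)"
```

```text
shift mm [ 0.3 -1.4 39. ] turn rad 0.0 cur yaw 5.6 pos [608.6  -1.8 141. ] t 46.75 F [-0.2  0.1 -0.4] w 23.2 gf 15.0
```

move_arm(
  rows=[
    [0,-0.001,0.012,0],
    [0,-0.001,0.025,0],
    [0,-0.001,0.034,0],
    [0,-0.001,0.038,0],
    [0,-0.001,0.04,0],
  ],
)

```text
time: 47.38
tcp_pos: [0.6078, -0.0019, 0.1005]
tcp_rot: [0.672, 0.741, 0.001, 0.001]
wrist_force: [1.3, 0.2, 4.7]
grip_width: 0.0232
grip_force: 18.2
```

move_arm(
  rows=[
    [0,0,0,0],
    [0,0,0,0],
  ],
)

```text
time: 47.62
tcp_pos: [0.6074, -0.0019, 0.1007]
tcp_rot: [0.672, 0.741, 0.0, 0.0]
wrist_force: [-0.1, -0.1, 4.4]
grip_width: 0.0233
grip_force: 16.8
```

Contact (4.5 N). Release and go for the last one.

move_arm(
  rows=[
    [0,0,-0.001,0],
    [0,0,-0.001,0],
    [0,0,-0.001,0],
    [0,0,-0.01,0],
    [0,0,-0.05,0],
  ],
  gripper=167,
)

```text
time: 48.25
tcp_pos: [0.6037, -0.002, 0.1478]
tcp_rot: [0.672, 0.741, -0.003, -0.003]
wrist_force: [-0.2, 0.5, 0.2]
grip_width: 0.0317
grip_force: 0.0
```

move_arm(
  rows=[
    [0,0,-0.03,0],
    [0.0,0,-0.04,-0.0],
    [0.04,-0.01,-0.04,-0.185],
    [0.09,-0.03,-0.04,-0.37],
    [0.145,-0.05,-0.04,-0.555],
  ],
  gripper=127,
)

```text
time: 48.88
tcp_pos: [0.5413, 0.1379, 0.189]
tcp_rot: [0.441, 0.898, -0.001, -0.001]
wrist_force: [1.2, 0.4, -0.2]
grip_width: 0.0465
grip_force: 0.0
```

```bash
python3 -c "
from m import *
to(472.5,297,100,87.3)
p,d,c=cap('top'); locate(p,d,c)"
```

```text
shift mm [167.9  43.   89. ] turn rad -0.866 cur yaw 37.7 pos [541.3 137.9 189. ] t 48.88 F [ 1.2  0.4 -0.2] w 46.5 gf 0.0
px [289. 181.] n 62 ball [ 16.6 -11.5  76.6] res 1.0
```

move_arm(
  rows=[
    [0.035,0.009,0,-0.185],
    [0.07,0.018,0,-0.37],
    [0.105,0.027,0,-0.555],
    [0.14,0.036,0,-0.74],
    [0.168,0.043,0.03,-0.866],
  ],
)

```text
time: 49.55
tcp_pos: [0.4754, 0.2991, 0.161]
tcp_rot: [0.023, 1.0, 0.001, 0.001]
wrist_force: [0.7, -0.4, -0.3]
grip_width: 0.0461
grip_force: 0.0
```

move_arm(
  rows=[
    [0,0,0.04,0],
    [0,0,0.08,0],
    [0,0,0.09,0],
    [0,0,0.09,0],
  ],
)

```text
time: 50.05
tcp_pos: [0.4745, 0.2966, 0.0696]
tcp_rot: [0.026, 1.0, -0.001, -0.001]
wrist_force: [-0.0, 0.1, 0.6]
grip_width: 0.046
grip_force: 0.0
```

```bash
python3 -c "
from m import *
to(472.5,297,27.5,87.3)
p,d,c=cap('top')
W,tx,ty=fitballs(c,d); m=(abs(tx)<53)&(abs(ty)<41)&(W[...,2]>.092)&(W[...,2]<.106)
print('high pts',m.sum(),'mean tub',tx[m].mean()+1,ty[m].mean()+2.4,'max',W[...,2][m].max() if m.any() else 0)
cv2.imwrite('pics/tub11.png',cv2.resize(cv2.cvtColor(p[150:230,250:325],cv2.COLOR_RGB2BGR),None,fx=6,fy=6,interpolation=cv2.INTER_CUBIC))"
```

```text
shift mm [ 1.9  0.3 42.1] turn rad -0.005 cur yaw 87.0 pos [474.5 296.6  69.6] t 50.05 F [-0.   0.1  0.6] w 46.0 gf 0.0
high pts 10 mean tub 15.121564488776192 16.460367119087262 max 0.1059774813678287
```

View pics/tub11.png

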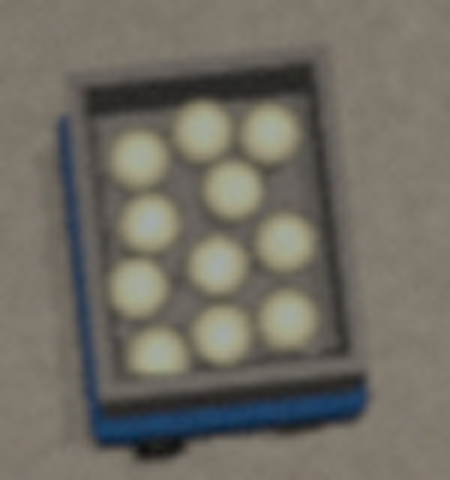

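The view shows 11 balls in one layer; the free gap is at right (~(285,187)). Last piece goes there.

move_arm(
  rows=[
    [0.001,0.0,0.02,0],
    [0.001,0.0,0.043,0],
    [0.001,0.0,0.043,0],
    [0.001,0.0,0.043,0],
  ],
)

```text
time: 50.6
tcp_pos: [0.4752, 0.2978, 0.0287]
tcp_rot: [0.026, 1.0, 0.001, 0.001]
wrist_force: [-0.3, 0.2, 1.2]
grip_width: 0.0462
grip_force: 0.0
```

move_arm(
  rows=[
    [0,0,0,0],
    [0,0,0,0],
    [0,0,0,0],
    [0,0,0,0],
    [0,0,0,0],
  ],
  gripper=255,
)

```text
time: 51.22
tcp_pos: [0.4744, 0.2973, 0.0275]
tcp_rot: [0.026, 1.0, 0.0, 0.0]
wrist_force: [-0.2, 0.0, 6.3]
grip_width: 0.0231
grip_force: 15.0
```

move_arm(
  rows=[
    [0,0,-0.005,0],
    [0,0,-0.03,0],
    [0,0,-0.08,0],
    [-0.02,-0.04,-0.13,0.1],
    [-0.045,-0.09,-0.165,0.285],
  ],
)

```text
time: 51.85
tcp_pos: [0.5118, 0.2118, 0.19]
tcp_rot: [0.168, 0.986, 0.001, 0.0]
wrist_force: [1.0, -0.6, -0.7]
grip_width: 0.0235
grip_force: 15.0
```

```bash
python3 -c "
from m import *
x,y=tubw(16.5,-28.5); to(x,y,190,5.6)"
```

```text
shift mm [-218.2 -206.3   -0.3] turn rad 1.135 cur yaw 70.6 pos [511.8 211.8 190. ] t 51.85 F [ 1.  -0.6 -0.7] w 23.5 gf 15.0
```

move_arm(
  rows=[
    [-0.044,-0.041,0,0.185],
    [-0.087,-0.083,0,0.37],
    [-0.131,-0.124,0,0.555],
    [-0.175,-0.165,0,0.74],
    [-0.217,-0.205,0,0.925],
  ],
)

```text
time: 52.48
tcp_pos: [0.6492, -0.056, 0.1877]
tcp_rot: [0.592, 0.806, -0.0, -0.0]
wrist_force: [0.6, -0.4, 0.4]
grip_width: 0.0234
grip_force: 15.0
```

move_arm(
  rows=[
    [0,0,0,0.185],
    [0,0,0.02,0.21],
    [0,0,0.04,0.21],
    [0,0,0.05,0.21],
    [0,0,0.05,0.21],
  ],
)

```text
time: 53.1
tcp_pos: [0.6476, -0.0535, 0.136]
tcp_rot: [0.67, 0.742, -0.001, -0.001]
wrist_force: [-0.3, 0.3, -0.4]
grip_width: 0.0238
grip_force: 15.0
```

move_arm(
  rows=[
    [0,0,0,0],
    [0,0,0,0],
  ],
)

```text
time: 53.35
tcp_pos: [0.6494, -0.0543, 0.1387]
tcp_rot: [0.671, 0.741, 0.001, 0.001]
wrist_force: [0.5, -0.2, -0.3]
grip_width: 0.0237
grip_force: 15.0
```

```bash
python3 -c "
from m import *
x,y=tubw(16.5,-28.5); to(x,y,102,5.6)"
```

```text
shift mm [-0.9 -0.4 36.7] turn rad 0.002 cur yaw 5.7 pos [649.4 -54.3 138.7] t 53.35 F [ 0.5 -0.2 -0.3] w 23.7 gf 15.0
```

move_arm(
  rows=[
    [-0.001,0,0.012,0],
    [-0.001,0,0.024,0],
    [-0.001,0,0.032,0],
    [-0.001,0,0.036,0],
    [-0.001,0,0.038,0],
  ],
)

```text
time: 53.98
tcp_pos: [0.6499, -0.0553, 0.1004]
tcp_rot: [0.671, 0.741, 0.001, 0.001]
wrist_force: [-0.1, 0.7, 6.0]
grip_width: 0.023
grip_force: 18.6
```

move_arm(
  rows=[
    [0,0,0,0],
    [0,0,0,0],
  ],
)

```text
time: 54.22
tcp_pos: [0.6495, -0.0553, 0.1006]
tcp_rot: [0.671, 0.741, 0.001, 0.001]
wrist_force: [1.0, 0.6, 4.2]
grip_width: 0.0234
grip_force: 17.4
```

move_arm(
  rows=[
    [0,0,0,0],
    [0,0,0,0],
    [0,0,0,0],
    [0,0,-0.01,0],
    [0,0,-0.05,0],
  ],
  gripper=167,
)

```text
time: 54.85
tcp_pos: [0.6458, -0.0551, 0.1473]
tcp_rot: [0.671, 0.741, -0.002, -0.003]
wrist_force: [1.4, 0.5, -0.1]
grip_width: 0.0315
grip_force: 0.0
```

move_arm(
  rows=[
    [0,-0.02,-0.04,0],
    [0.0,-0.06,-0.07,0],
    [0,-0.12,-0.07,0],
    [0.0,-0.17,-0.07,0],
    [0,-0.2,-0.07,0],
  ],
  gripper=60,
)

```text
time: 55.48
tcp_pos: [0.4466, -0.0753, 0.2197]
tcp_rot: [0.672, 0.741, -0.001, -0.001]
wrist_force: [0.7, -0.1, 0.6]
grip_width: 0.0698
grip_force: 0.0
```

```bash
cat > tam.py <<'E'
from m import *
p,d,c=cap('top'); W=world(c,d); hsv=cv2.cvtColor(p,cv2.COLOR_RGB2HSV)
wood=(hsv[...,1]>90)&(hsv[...,0]>8)&(hsv[...,0]<30)
rect(W,(200,262,235,315),.006,.024,'lid flange')
rect(W,(200,262,235,315),.030,.06,'lid handle')
a=(270,370,225,340)
rect(W,a,.125,.155,'tamper top'); rect(W,a,.008,.022,'foot top',~wood); rect(W,a,.05,.09,'handle')
rect(W,(185,205,150,215),.006,.03,'marker'); rect(W,(140,190,130,190),.006,.03,'iron')
E
python3 tam.py; python3 -c "
from m import *
to(430,-110,250,5.6)
p,d,c=cap('top','t12.png')
W,tx,ty=fitballs(c,d); m=(abs(tx)<53)&(abs(ty)<41)&(W[...,2]>.091)&(W[...,2]<.106)
print('high',m.sum(),tx[m].mean()+1,ty[m].mean()+2.4)
cv2.imwrite('pics/tub12.png',cv2.resize(cv2.cvtColor(p[140:340,220:380],cv2.COLOR_RGB2BGR),None,fx=3,fy=3,interpolation=cv2.INTER_CUBIC))"
```

```text
lid flange 2134 c [450.9 110.8] size [146.8 135.8] ang 9.2 z [10.5 13.5 16.5]
lid handle 171 c [444.2  93.6] size [14.1 59.3] ang 12.3 z [37.7 41.2 44.3]
tamper top none
foot top 5 c [556.   -5.7] size [0.4 9.3] ang 5.7 z [12.4 17.9 20.7]
handle none
marker 299 c [664.4 179.6] size [124.4  15.1] ang 8.8 z [ 8.1 13.  17.1]
iron 810 c [729.1 251.5] size [149.4  79.7] ang 19.0 z [ 8.9 12.5 16.1]
shift mm [-32.7 -16.7 -30.7] turn rad -0.0 cur yaw 5.6 pos [443.3 -75.8 219.2] t 55.52 F [-4.5  0.  -1.1] w 69.8 gf 0.0
high 91 17.42977263249157 -23.05488039552608
```

View pics/tub12.png

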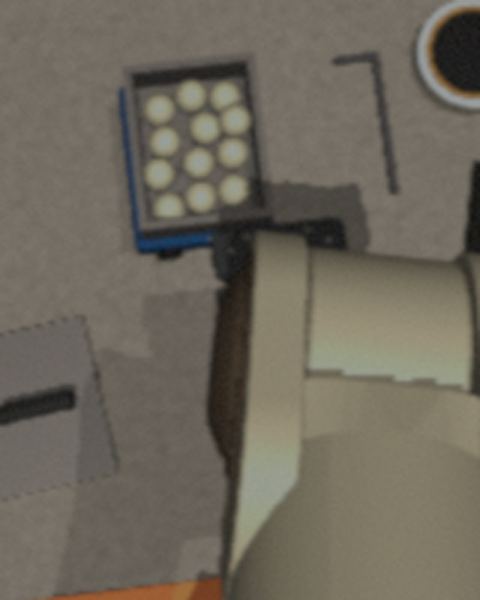

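12 pieces in the tub, one riding high at (17,-23) tub frame; the arm hides the tamper, so I locate it with the wrist camera.

```bash
python3 - <<'E'
from m import *
p,d,c=cap('wrist','w13.png'); W=world(c,d)
hsv=cv2.cvtColor(p,cv2.COLOR_RGB2HSV)
for zl,zh in((.128,.15),(.05,.09),(.007,.02)):
    w=W; m=(w[...,2]>zl)&(w[...,2]<zh)&(w[...,0]>.36)&(w[...,0]<.53)&(w[...,1]<-.03)&(w[...,1]>-.2)
    if zl<.02: m&=~((hsv[...,1]>90)&(hsv[...,0]>8)&(hsv[...,0]<30))
    P=w[m]*1000
    if len(P)>5: print(zl,len(P),cv2.minAreaRect(P[:,:2].astype(np.float32)),P.mean(0).round(1))
p,d,c=cap('side'); W=world(c,d)
for zl,zh in((.125,.15),(.05,.09)):
    m=(W[...,2]>zl)&(W[...,2]<zh)&(W[...,0]>.36)&(W[...,0]<.53)&(W[...,1]<-.05)&(W[...,1]>-.2); P=W[m]*1000
    if len(P)>5: print('side',zl,len(P),P.mean(0).round(1))
E
```

```text
0.128 749 ((428.2154541015625, -94.64321899414062), (22.721952438354492, 20.940893173217773), 5.499821186065674) [428.5 -92.7 139. ]
0.05 296 ((428.95001220703125, -89.4332046508789), (10.665456771850586, 22.70257568359375), 84.7127914428711) [429.3 -86.8  71.2]
0.007 1012 ((428.6396179199219, -93.6986083984375), (50.62810516357422, 55.070350646972656), 87.08151245117188) [429.  -88.4  14.2]
side 0.125 82 [ 425.2 -101.6  136.5]
side 0.05 100 [ 424.6 -104.7   70.8]
```

View pics/w13.png

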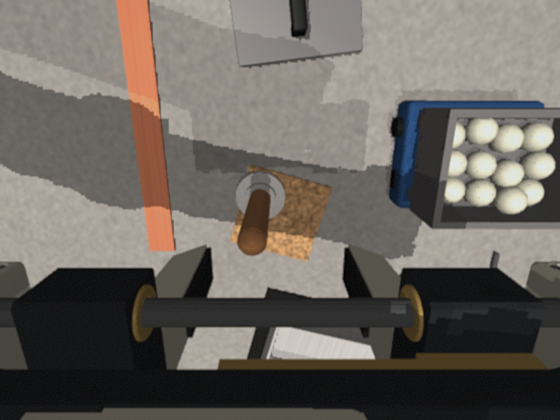

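Tamper stands upright at about (428,-96), half-off its pad; jaws straddle it next.

move_arm(
  rows=[
    [-0.019,-0.017,0.0,0],
    [-0.019,-0.017,0.02,0],
    [-0.019,-0.017,0.045,0],
    [-0.019,-0.017,0.045,0],
  ],
)

```text
time: 56.18
tcp_pos: [0.4343, -0.0953, 0.1734]
tcp_rot: [0.671, 0.741, -0.001, -0.002]
wrist_force: [0.3, 0.1, 0.7]
grip_width: 0.0705
grip_force: 0.0
```

```bash
python3 - <<'E'
from m import *
to(428,-96,106,5.6)
p,d,c=cap('wrist'); W=world(c,d)
m=(W[...,2]>.1)&(W[...,2]<.15)&(W[...,0]>.38)&(W[...,0]<.48)&(W[...,1]<-.06)&(W[...,1]>-.13)
P=W[m]*1000; print(len(P),P.mean(0).round(1),np.percentile(P,[2,98],axis=0).round(1))
E
```

```text
shift mm [-0.2 -6.1 67.4] turn rad 0.002 cur yaw 5.7 pos [434.3 -95.3 173.4] t 56.17 F [0.3 0.1 0.7] w 70.5 gf 0.0
1614 [428.1 -90.9 132.1] [[ 417.8 -102.9  102.2]
 [ 438.5  -84.6  143.9]]
```

move_arm(
  rows=[
    [0,-0.006,0.02,0],
    [0,-0.006,0.04,0],
    [0,-0.006,0.06,0],
    [0,-0.006,0.066,0],
    [0,-0.006,0.066,0],
  ],
)

```text
time: 56.85
tcp_pos: [0.4295, -0.0962, 0.1093]
tcp_rot: [0.671, 0.741, 0.0, 0.0]
wrist_force: [0.0, -0.8, 0.2]
grip_width: 0.0702
grip_force: 0.0
```

move_arm(
  rows=[
    [0,0,0,0],
    [0,0,0,0],
    [0,0,0,0],
    [0,0,0,0],
    [0,0,0,0],
  ],
  gripper=255,
  grip_force=55,
)

```text
time: 57.48
tcp_pos: [0.4288, -0.0962, 0.1089]
tcp_rot: [0.671, 0.741, 0.0, -0.0]
wrist_force: [-0.9, 0.3, -0.6]
grip_width: 0.0248
grip_force: 0.0
```

move_arm(
  rows=[
    [0,0,0,0],
    [0,0,0,0],
    [0,0,0,0],
  ],
)

```text
time: 57.85
tcp_pos: [0.4287, -0.0962, 0.1087]
tcp_rot: [0.671, 0.741, -0.0, -0.0]
wrist_force: [-0.7, 0.1, 0.0]
grip_width: 0.0224
grip_force: 55.0
```

```bash
python3 - <<'E'
from m import *
x,y=tubw(17,-13); to(x,y,250,5.6)
E
```

```text
shift mm [  34.5  224.  -141.3] turn rad 0.001 cur yaw 5.7 pos [428.7 -96.2 108.7] t 57.85 F [-0.7  0.1  0. ] w 22.4 gf 55.0
```

move_arm(
  rows=[
    [0,0,-0.03,0],
    [0,0,-0.08,0],
    [0,0,-0.13,0],
    [0.004,0.03,-0.14,0],
    [0.012,0.08,-0.14,0],
  ],
)

```text
time: 58.48
tcp_pos: [0.5078, -0.0771, 0.2503]
tcp_rot: [0.672, 0.741, 0.001, 0.001]
wrist_force: [0.7, 0.1, -2.9]
grip_width: 0.0222
grip_force: 55.0
```

move_arm(
  rows=[
    [0.007,0.045,0,0],
    [0.014,0.09,0,0],
    [0.0215,0.135,0,0],
    [0.0225,0.144,0,0],
    [0.0225,0.144,0,0],
  ],
)

```text
time: 59.1
tcp_pos: [0.6476, -0.0396, 0.2474]
tcp_rot: [0.671, 0.741, -0.001, -0.001]
wrist_force: [1.3, -0.1, -2.9]
grip_width: 0.022
grip_force: 55.0
```

move_arm(
  rows=[
    [0,0,0,0],
    [0,0,0,0],
  ],
)

```text
time: 59.35
tcp_pos: [0.6474, -0.0405, 0.2491]
tcp_rot: [0.672, 0.741, -0.0, -0.0]
wrist_force: [0.1, 0.1, -2.8]
grip_width: 0.0221
grip_force: 55.0
```

```bash
python3 - <<'E'
from m import *
x,y=tubw(17,-13); to(x,y,213,5.6)
p,d,c=cap('wrist','w14.png'); W=world(c,d)
t=W[...,:2]*1000
p2,d2,c2=cap('top'); W2=world(c2,d2)
rect(W,(0,560,0,262),.10,.114,'rim wrist')
E
```

```text
shift mm [ 0.6  0.8 36.1] turn rad 0.0 cur yaw 5.6 pos [647.4 -40.5 249.1] t 59.35 F [ 0.1  0.1 -2.8] w 22.1 gf 55.0
rim wrist 3254 c [630.9 -28. ] size [120.5  96.9] ang 5.6 z [102.9 108.3 109.5]
```

move_arm(
  rows=[
    [0.0025,0,0.015,0],
    [0.0025,0,0.03,0],
    [0.0025,0,0.04,0],
    [0.0025,0,0.045,0],
    [0.0025,0,0.045,0],
  ],
)

```text
time: 60.08
tcp_pos: [0.6479, -0.0373, 0.2032]
tcp_rot: [0.671, 0.741, -0.0, -0.0]
wrist_force: [1.2, -0.9, -1.9]
grip_width: 0.022
grip_force: 55.0
```

move_arm(
  rows=[
    [0,0,0.003,0],
    [0,0,0.006,0],
    [0,0,0.008,0],
    [0,0,0.01,0],
    [0,0,0.012,0],
  ],
)

```text
time: 60.7
tcp_pos: [0.6486, -0.0373, 0.1923]
tcp_rot: [0.671, 0.741, 0.0, 0.0]
wrist_force: [0.2, 0.9, 4.9]
grip_width: 0.0222
grip_force: 55.0
```

move_arm(
  rows=[
    [0,0,0.001,0],
    [0,0,0.002,0],
    [0,0,0.003,0],
    [0,0,0.004,0],
    [0,0,0.004,0],
  ],
)

```text
time: 61.32
tcp_pos: [0.6514, -0.0371, 0.192]
tcp_rot: [0.671, 0.741, 0.003, 0.003]
wrist_force: [0.2, 0.5, 12.7]
grip_width: 0.0221
grip_force: 55.0
```

move_arm(
  rows=[
    [0,0,0.001,0],
    [0,0,0.002,0],
    [0,0,0.002,0],
  ],
)

```text
time: 61.7
tcp_pos: [0.6524, -0.037, 0.1919]
tcp_rot: [0.671, 0.741, 0.004, 0.004]
wrist_force: [-0.2, 1.0, 19.9]
grip_width: 0.0224
grip_force: 55.0
```

move_arm(
  rows=[
    [0,0,-0.014,0],
    [0.012,0.004,-0.014,0],
    [0.023,0.005,-0.014,0],
    [0.023,0.005,-0.006,0],
    [0.023,0.005,0,0],
  ],
)

```text
time: 62.32
tcp_pos: [0.6542, -0.0128, 0.1916]
tcp_rot: [0.671, 0.742, 0.003, 0.003]
wrist_force: [-9.9, 1.7, 49.3]
grip_width: 0.022
grip_force: 55.3
```

move_arm(
  rows=[
    [0,0,0,0],
    [0,0,0.001,0],
    [0,0,0.001,0],
    [0,0,-0.013,0],
    [0,-0.022,-0.014,0],
  ],
)

```text
time: 62.95
tcp_pos: [0.6299, -0.0154, 0.1999]
tcp_rot: [0.671, 0.741, 0.001, 0.0]
wrist_force: [0.2, -0.4, -3.2]
grip_width: 0.0225
grip_force: 55.0
```

move_arm(
  rows=[
    [0,-0.022,0,0],
    [0,-0.022,0.008,0],
    [0,-0.022,0.014,0],
    [0,-0.022,0.0145,0],
    [0,-0.022,0.0145,0],
  ],
)

```text
time: 63.58
tcp_pos: [0.614, -0.0178, 0.1919]
tcp_rot: [0.671, 0.741, 0.005, 0.005]
wrist_force: [-0.2, 0.4, 27.7]
grip_width: 0.0222
grip_force: 55.0
```

```bash
python3 - <<'E'
from m import *
x,y=tubw(-23,12); to(x,y,192,5.6)
E
```

```text
shift mm [-0.2 -8.1 -0.2] turn rad 0.002 cur yaw 5.7 pos [614.  -17.8 191.9] t 63.58 F [-0.2  0.4 27.7] w 22.2 gf 55.0
```

move_arm(
  rows=[
    [0,0,-0.014,0],
    [0,-0.008,-0.014,0],
    [0,-0.008,-0.008,0],
    [0,-0.008,-0.004,0],
    [0,-0.008,-0.001,0],
  ],
)

```text
time: 64.2
tcp_pos: [0.6038, -0.0189, 0.1916]
tcp_rot: [0.671, 0.741, 0.004, 0.004]
wrist_force: [-3.6, 0.2, 38.6]
grip_width: 0.0222
grip_force: 55.0
```

move_arm(
  rows=[
    [0,0,-0.013,0],
    [-0.012,0,-0.013,0],
    [-0.024,0,-0.013,0],
    [-0.024,0,-0.007,0],
    [-0.024,0,-0.003,0],
  ],
)

```text
time: 64.82
tcp_pos: [0.6052, -0.0429, 0.1915]
tcp_rot: [0.671, 0.741, 0.003, 0.003]
wrist_force: [-1.5, -0.1, 25.9]
grip_width: 0.0225
grip_force: 55.0
```

move_arm(
  rows=[
    [0,0,0.002,0],
    [0,0,0.003,0],
    [0,0,0.003,0],
    [0,0,-0.01,0],
    [0,0,-0.012,0],
  ],
)

```text
time: 65.45
tcp_pos: [0.6043, -0.0423, 0.2015]
tcp_rot: [0.671, 0.741, 0.002, 0.002]
wrist_force: [8.8, -0.3, -8.7]
grip_width: 0.0224
grip_force: 55.1
```

move_arm(
  rows=[
    [0.0,0,-0.03,0],
    [0,0,-0.06,0],
    [0,-0.04,-0.06,0],
    [0,-0.09,-0.06,0],
    [0,-0.14,-0.06,0],
  ],
)

```text
time: 66.08
tcp_pos: [0.4587, -0.0568, 0.2591]
tcp_rot: [0.671, 0.741, -0.002, -0.002]
wrist_force: [0.2, -0.2, -3.5]
grip_width: 0.0223
grip_force: 55.0
```

```bash
cat > lv.py <<'E'
from m import *
for n in('wrist','side'):
    p,d,c=cap(n); W,tx,ty=fitballs(c,d); hsv=cv2.cvtColor(p,cv2.COLOR_RGB2HSV)
    m=(abs(tx)<52)&(abs(ty)<40)&(W[...,2]>.07)&(W[...,2]<.106)
    if n=='top': m&=True
    z=W[...,2][m]*1000; print(n,m.sum(),'z pct',np.percentile(z,[50,80,90,97,99.5]).round(1),'>90:',(z>90).sum())
    if n=='wrist': locate(p,d,c); cv2.imwrite('pics/lv.png',cv2.cvtColor(p,cv2.COLOR_RGB2BGR))
E
python3 lv.py; python3 -c "
from m import *
to(451,-119,250,5.6)"
```

```text
wrist 5598 z pct [84.4 87.  87.7 88.5 89.3] >90: 2
px [417. 197.] n 131 ball [-31.5 -23.3  75.8] res 0.6
px [440. 199.] n 169 ball [ -6.7 -25.4  76. ] res 0.7
side 437 z pct [ 83.8  86.9  88.8  93.  103.8] >90: 27
shift mm [-61.   -8.8   8.2] turn rad -0.001 cur yaw 5.6 pos [454.  -57.5 258.2] t 66.17 F [ 1.   0.4 -3.8] w 22.2 gf 55.0
```

move_arm(
  rows=[
    [-0.03,-0.004,0,0],
    [-0.061,-0.009,0,0],
    [-0.061,-0.009,0.03,0],
    [-0.061,-0.009,0.07,0],
    [-0.061,-0.009,0.11,0],
  ],
)

```text
time: 66.8
tcp_pos: [0.4579, -0.1181, 0.1489]
tcp_rot: [0.671, 0.741, -0.001, -0.001]
wrist_force: [-0.3, 0.9, -3.4]
grip_width: 0.022
grip_force: 55.0
```

move_arm(
  rows=[
    [0,0,0.015,0],
    [0,0,0.02,0],
    [0,0,0.02,0],
  ],
)

```text
time: 67.18
tcp_pos: [0.4598, -0.1184, 0.1318]
tcp_rot: [0.671, 0.741, 0.0, 0.0]
wrist_force: [-0.1, 0.6, -2.8]
grip_width: 0.0221
grip_force: 55.0
```

```bash
python3 - <<'E'
from m import *
to(451.5,-119,109,5.6)
p,d,c=cap('wrist'); W=world(c,d); hsv=cv2.cvtColor(p,cv2.COLOR_RGB2HSV)
wood=(hsv[...,1]>80)&(hsv[...,0]>5)&(hsv[...,0]<30)&(hsv[...,2]>40)
m=wood&(abs(W[...,0]-.45)<.08)&(abs(W[...,1]+.12)<.08)&(W[...,2]<.012)
P=W[m]*1000; print(len(P),cv2.minAreaRect(P[:,:2].astype(np.float32)),P[:,2].mean())
E
```

```text
shift mm [ 0.2 -8.3 22.8] turn rad 0.001 cur yaw 5.7 pos [ 459.8 -118.4  131.8] t 67.17 F [-0.1  0.6 -2.8] w 22.1 gf 55.0
7169 ((451.2863464355469, -121.62714385986328), (102.0928955078125, 96.56602478027344), 79.50392150878906) 4.3764650522696
```

Pad centre ≈ (451.3,-120) confirmed; shift, lower, release.

move_arm(
  rows=[
    [-0.001,-0.008,0.008,0],
    [-0.001,-0.008,0.015,0],
    [-0.001,-0.008,0.019,0],
    [-0.001,-0.008,0.022,0],
    [-0.001,-0.008,0.023,0],
  ],
)

```text
time: 67.85
tcp_pos: [0.4516, -0.1202, 0.1088]
tcp_rot: [0.671, 0.741, 0.0, 0.0]
wrist_force: [-3.5, 1.1, 11.8]
grip_width: 0.0223
grip_force: 55.0
```

move_arm(
  rows=[
    [0,0,0.0005,0],
    [0,0,0.001,0],
    [0,0,0.001,0],
  ],
)

```text
time: 68.22
tcp_pos: [0.4517, -0.1202, 0.1088]
tcp_rot: [0.671, 0.741, 0.0, 0.0]
wrist_force: [-4.7, 1.3, 14.3]
grip_width: 0.022
grip_force: 55.0
```

move_arm(
  rows=[
    [0,0,-0.0015,0],
    [0,0,-0.0015,0],
    [0,0,-0.0015,0],
    [0,0,-0.0015,0],
    [0,0,-0.0015,0],
  ],
  gripper=60,
)

```text
time: 68.85
tcp_pos: [0.4513, -0.1201, 0.1087]
tcp_rot: [0.671, 0.741, -0.0, -0.0]
wrist_force: [0.5, 0.2, 0.6]
grip_width: 0.0668
grip_force: 0.0
```

move_arm(
  rows=[
    [0,0,0,0],
    [0,0,-0.02,0],
    [0,0,-0.06,0],
    [0,0,-0.1,0],
    [0.03,0,-0.12,0],
  ],
)

```text
time: 69.47
tcp_pos: [0.4495, -0.0921, 0.2312]
tcp_rot: [0.673, 0.74, 0.001, 0.002]
wrist_force: [0.5, -0.4, -1.1]
grip_width: 0.0699
grip_force: 0.0
```

move_arm(
  rows=[
    [0.05,0,0,-0.05],
    [0.1,0,0,-0.115],
    [0.14,0.0,0,-0.115],
    [0.16,0,0,-0.115],
    [0.16,0,0,-0.115],
  ],
)

```text
time: 70.1
tcp_pos: [0.4323, 0.0704, 0.2288]
tcp_rot: [0.626, 0.78, 0.0, -0.0]
wrist_force: [0.6, 0.1, 0.7]
grip_width: 0.0701
grip_force: 0.0
```

```bash
python3 tam.py; python3 - <<'E'
from m import *
to(444.5,94.5,45,12.3)
for n in('wrist','top'):
    p,d,c=cap(n,'fin_'+n+'.png'); W=world(c,d)
    def box(x0,x1,y0,y1,z0,z1,nm):
        m=(W[...,0]>x0)&(W[...,0]<x1)&(W[...,1]>y0)&(W[...,1]<y1)&(W[...,2]>z0)&(W[...,2]<z1); P=W[m]*1000
        if len(P)>5: print(n,nm,len(P),cv2.minAreaRect(P[:,:2].astype(np.float32)))
    box(.38,.51,.02,.17,.032,.06,'lid handle'); box(.38,.52,.02,.17,.009,.022,'lid flange'); box(.40,.5,-.18,-.06,.125,.16,'tamper top')
    W_,tx,ty=fitballs(c,d); m=(abs(tx)<52)&(abs(ty)<40)&(W[...,2]>.091)&(W[...,2]<.106); print('high',m.sum(),tx[m].mean() if m.any() else 0)
    locate(p,d,c)
E
```

```text
lid flange 88 c [447.8  45.7] size [ 34.5 155.1] ang 89.4 z [ 9.4 13.2 16.5]
lid handle none
tamper top 109 c [ 450.5 -122.1] size [22.3 21.3] ang 45.0 z [131.5 139.8 144.8]
foot top 272 c [501.1 -80.7] size [185.4  54. ] ang 39.4 z [11.3 15.  21. ]
handle 20 c [ 450.4 -113.8] size [19.3  5.5] ang 2.0 z [52.4 71.5 88.5]
marker 299 c [671.2 180.3] size [ 32.9 136.8] ang 88.6 z [ 8.6 13.  17.2]
iron 804 c [722.9 255.8] size [116.1  86.5] ang 59.4 z [ 8.4 12.4 15.9]
shift mm [ 22.5  17.3 183.8] turn rad 0.001 cur yaw 12.3 pos [432.5  68.9 228.8] t 70.15 F [ 0.5 -0.4  0.5] w 70.2 gf 0.0
wrist lid handle 792 ((445.56854248046875, 96.46448516845703), (13.851179122924805, 60.17816162109375), 11.709845542907715)
wrist lid flange 9002 ((445.6045837402344, 96.08636474609375), (122.21643829345703, 97.56288146972656), 12.275455474853516)
high 0 0
top lid flange 22 ((454.3268737792969, 46.52093505859375), (120.86138916015625, 7.096312522888184), 9.542634010314941)
top tamper top 110 ((450.3479309082031, -121.80830383300781), (22.155118942260742, 21.19379997253418), 49.780792236328125)
high 7 -2.521241527820556
px [287. 182.] n 68 ball [17.  -7.8 76.5] res 1.8
px [277. 185.] n 51 ball [11.3 16.2 76.7] res 1.1
px [272. 195.] n 44 ball [-10.4  26.9  75.9] res 1.1
```

move_arm(
  rows=[
    [0.012,0.009,0.0,0],
    [0.024,0.0185,0.04,0],
    [0.024,0.0185,0.09,0],
    [0.024,0.0185,0.13,0],
    [0.024,0.0185,0.13,0],
  ],
)

```text
time: 70.88
tcp_pos: [0.4433, 0.0959, 0.0963]
tcp_rot: [0.628, 0.778, -0.003, -0.002]
wrist_force: [0.4, -0.1, 0.4]
grip_width: 0.0699
grip_force: 0.0
```

move_arm(
  rows=[
    [0,0,0,0],
    [0,0,0,0],
  ],
)

```text
time: 71.12
tcp_pos: [0.4472, 0.0967, 0.1006]
tcp_rot: [0.628, 0.778, 0.001, 0.001]
wrist_force: [-0.1, -0.3, 1.0]
grip_width: 0.0699
grip_force: 0.0
```

```bash
python3 - <<'E'
from m import *
to(445.6,96.3,32,12.2)
p,d,c=cap('top'); W,tx,ty=fitballs(c,d); tx+=1; ty+=2.4
z=cv2.medianBlur((W[...,2]*1000).astype(np.float32),3)
m=(abs(tx)<50)&(abs(ty)<38); print('max z in tub',np.nanmax(z[m]).round(1), (z[m]>90).sum())
cv2.imwrite('pics/tub15.png',cv2.resize(cv2.cvtColor(p[150:230,250:325],cv2.COLOR_RGB2BGR),None,fx=6,fy=6,interpolation=cv2.INTER_CUBIC))
E
```

```text
shift mm [-0.1 -1.9 68.6] turn rad 0.001 cur yaw 12.2 pos [447.2  96.7 100.6] t 71.12 F [-0.1 -0.3  1. ] w 69.9 gf 0.0
max z in tub 89.3 0
```

View pics/tub15.png

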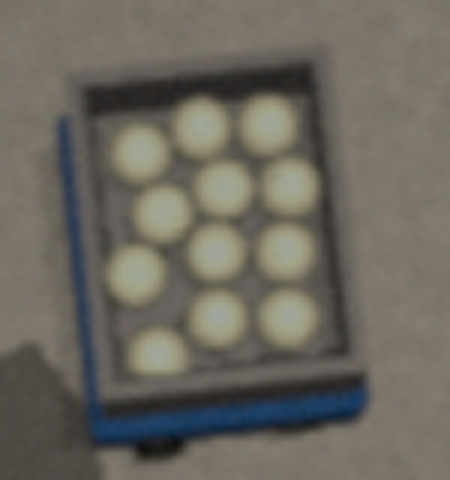

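All 12 pieces in one level layer, none higher than 89 mm. Now grip the lid.

move_arm(
  rows=[
    [0,-0.001,0.025,0],
    [0,-0.001,0.05,0],
    [0,-0.001,0.064,0],
    [0,-0.001,0.068,0],
    [0,-0.001,0.068,0],
  ],
)

```text
time: 71.8
tcp_pos: [0.4449, 0.0963, 0.0312]
tcp_rot: [0.628, 0.779, 0.0, 0.0]
wrist_force: [-0.2, -0.0, -0.0]
grip_width: 0.0702
grip_force: 0.0
```

move_arm(
  rows=[
    [0,0,0,0],
    [0,0,0,0],
    [0,0,0,0],
    [0,0,0,0],
    [0,0,0,0],
  ],
  gripper=255,
  grip_force=40,
)

```text
time: 72.42
tcp_pos: [0.4445, 0.0961, 0.0308]
tcp_rot: [0.628, 0.779, 0.0, -0.0]
wrist_force: [1.0, 0.3, -0.7]
grip_width: 0.0248
grip_force: 0.0
```

move_arm(
  rows=[
    [0,0,0,0],
    [0,0,0,0],
    [0,0,0,0],
    [0,0,0,0],
    [0,0,0,0],
  ],
)

```text
time: 73.05
tcp_pos: [0.4446, 0.0961, 0.0308]
tcp_rot: [0.628, 0.779, 0.0, 0.0]
wrist_force: [0.6, -0.0, -0.8]
grip_width: 0.0134
grip_force: 40.0
```

```bash
python3 - <<'E'
from m import *
to(445.6,96.3,32,12.2)
E
```

```text
shift mm [-0.1  1.  -1.2] turn rad 0.001 cur yaw 12.3 pos [444.6  96.1  30.8] t 73.05 F [ 0.6 -0.  -0.8] w 13.4 gf 40.0
```

move_arm(
  rows=[
    [0,0,-0.02,0],
    [0,0,-0.06,0],
    [0,0,-0.11,0],
    [0,0,-0.15,0.05],
    [0,0,-0.15,0.115],
  ],
)

```text
time: 73.68
tcp_pos: [0.4466, 0.0966, 0.184]
tcp_rot: [0.672, 0.741, 0.003, 0.002]
wrist_force: [1.0, 0.2, -3.0]
grip_width: 0.0136
grip_force: 40.0
```

```bash
python3 - <<'E'
from m import *
to(630.4,-28.3,180,5.6)
E
```

```text
shift mm [-142.1  170.8    4.9] turn rad -0.001 cur yaw 5.6 pos [446.6  96.6 184. ] t 73.67 F [ 1.   0.2 -3. ] w 13.6 gf 40.0
```

move_arm(
  rows=[
    [-0.034,0.04,0,0],
    [-0.068,0.082,0,0],
    [-0.102,0.123,0,0],
    [-0.13,0.157,0,0],
    [-0.142,0.171,0,0],
  ],
)

```text
time: 74.3
tcp_pos: [0.6298, -0.0309, 0.1798]
tcp_rot: [0.672, 0.74, -0.001, 0.0]
wrist_force: [0.3, -0.4, -1.8]
grip_width: 0.0135
grip_force: 40.0
```

move_arm(
  rows=[
    [0,0,0,0],
    [0,0,0.01,0],
    [0,0,0.01,0],
    [0,0,0.01,0],
  ],
)

```text
time: 74.8
tcp_pos: [0.6281, -0.0274, 0.1707]
tcp_rot: [0.671, 0.742, -0.0, -0.0]
wrist_force: [0.1, -0.0, -2.0]
grip_width: 0.0139
grip_force: 40.0
```

```bash
python3 - <<'E'
from m import *
to(630.4,-28.3,142,5.6)
p,d,c=cap('wrist','w16.png'); W=world(c,d)
def box(x0,x1,y0,y1,z0,z1,nm):
    m=(W[...,0]>x0)&(W[...,0]<x1)&(W[...,1]>y0)&(W[...,1]<y1)&(W[...,2]>z0)&(W[...,2]<z1); P=W[m]
    if len(P)>5:
        t=np.array([tubf(q) for q in P]); print(nm,len(P),'tub x',np.percentile(t[:,0],[1,99]).round(1),'ymax',np.percentile(t[:,1],99).round(1),'z',P[:,2].mean().round(4),cv2.minAreaRect((P[:,:2]*1000).astype(np.float32)))
box(.53,.73,-.1,.06,.148,.168,'lid'); box(.53,.73,-.1,.06,.1,.115,'rim')
E
```

```text
shift mm [-1.1  2.2 28.7] turn rad 0.002 cur yaw 5.7 pos [628.1 -27.4 170.7] t 74.8 F [ 0.1 -0.  -2. ] w 13.9 gf 40.0
lid 19772 tub x [-61.2  57.9] ymax 50.5 z 0.1534 ((628.4069213867188, -26.89093017578125), (122.55896759033203, 98.15790557861328), 5.745564937591553)
rim 2236 tub x [-57.8  59.9] ymax 48.8 z 0.1076 ((626.78759765625, 16.305828094482422), (120.31221008300781, 8.575540542602539), 5.83970308303833)
```

move_arm(
  rows=[
    [-0.0008,0.0025,0.01,0],
    [-0.0008,0.0025,0.02,0],
    [-0.0008,0.0025,0.028,0],
    [-0.0008,0.0025,0.032,0],
    [-0.0008,0.0025,0.035,0],
  ],
)

```text
time: 75.47
tcp_pos: [0.6313, -0.0288, 0.1354]
tcp_rot: [0.671, 0.741, -0.0, -0.0]
wrist_force: [-0.0, -0.0, -1.9]
grip_width: 0.0137
grip_force: 40.0
```

move_arm(
  rows=[
    [0,0,0.002,0],
    [0,0,0.004,0],
    [0,0,0.005,0],
    [0,0,0.005,0],
  ],
)

```text
time: 75.97
tcp_pos: [0.6314, -0.0288, 0.1309]
tcp_rot: [0.671, 0.741, 0.0, 0.0]
wrist_force: [-0.1, -0.1, -2.8]
grip_width: 0.0133
grip_force: 40.0
```

```bash
python3 - <<'E'
from m import *
to(630.4,-28.3,130.8,5.6)
E
```

```text
shift mm [ 0.6 -0.9  0.1] turn rad 0.001 cur yaw 5.7 pos [631.4 -28.8 130.9] t 75.97 F [-0.1 -0.1 -2.8] w 13.3 gf 40.0
```

move_arm(
  rows=[
    [0,0,0.0005,0],
    [0,0,0.001,0],
    [0,0,0.0015,0],
    [0,0,0.0015,0],
  ],
)

```text
time: 76.47
tcp_pos: [0.6314, -0.0288, 0.1308]
tcp_rot: [0.671, 0.741, 0.0, 0.0]
wrist_force: [-3.5, 1.1, 8.2]
grip_width: 0.0135
grip_force: 40.0
```

move_arm(
  rows=[
    [0,0,0.0005,0],
    [0,0,0.001,0],
    [0,0,0.001,0],
  ],
)

```text
time: 76.85
tcp_pos: [0.6315, -0.0288, 0.1308]
tcp_rot: [0.671, 0.741, 0.0, 0.0]
wrist_force: [-7.0, -0.2, 14.9]
grip_width: 0.0132
grip_force: 40.0
```

move_arm(
  rows=[
    [0,0,-0.002,0],
    [0,0,-0.002,0],
    [0,0,-0.002,0],
    [0,0,-0.002,0],
  ],
  gripper=110,
)

```text
time: 77.35
tcp_pos: [0.6312, -0.0288, 0.13]
tcp_rot: [0.671, 0.741, -0.0, -0.0]
wrist_force: [-0.1, 0.1, -0.4]
grip_width: 0.0491
grip_force: 0.0
```

move_arm(
  rows=[
    [0,0,0,0],
    [0,0,-0.02,0],
    [0,0,-0.06,0],
    [0,0,-0.11,0],
    [0,0,-0.14,0],
  ],
)

```text
time: 77.97
tcp_pos: [0.6326, -0.0289, 0.275]
tcp_rot: [0.671, 0.741, 0.002, 0.002]
wrist_force: [0.3, -1.1, -1.1]
grip_width: 0.052
grip_force: 0.0
```

move_arm(
  rows=[
    [0.06,0,0,0],
    [0.12,0,0,0],
    [0.18,0,0,0],
    [0.22,0,0,0],
    [0.22,0,0,0],
  ],
)

```text
time: 78.6
tcp_pos: [0.6083, 0.1961, 0.2719]
tcp_rot: [0.668, 0.744, 0.001, -0.001]
wrist_force: [-0.1, -1.6, -0.1]
grip_width: 0.0522
grip_force: 0.0
```

```bash
python3 - <<'E'
from m import *
p,d,c=cap('top','end.png'); W=world(c,d); hsv=cv2.cvtColor(p,cv2.COLOR_RGB2HSV)
rect(W,(255,320,150,235),.108,.12,'lid flange (home top z 113)')
rect(W,(255,320,150,235),.13,.15,'lid handle')
rect(W,(300,350,240,298),.12,.16,'tamper top')
wood=(hsv[...,1]>90)&(hsv[...,0]>8)&(hsv[...,0]<30)
rect(W,(300,350,245,298),-.002,.009,'pad',wood)
rect(W,(360,475,185,295),.03,.055,'tote rim')
p,d,c=cap('side'); W=world(c,d); rect(W,(255,335,165,250),.1095,.12,'lid side')
print(st()['time'],st()['wrist_force'])
E
```

```text
lid flange (home top z 113) 2365 c [630.3 -31.3] size [122.4  97.9] ang 5.8 z [111.  113.5 116.2]
lid handle 205 c [630.4 -31.2] size [14.9 59.7] ang 5.9 z [136.4 140.9 143.7]
tamper top 112 c [ 450.4 -121.9] size [21.7 21.4] ang 54.3 z [130.7 140.4 145.3]
pad 1246 c [ 450.8 -120.9] size [96.3 96.3] ang 79.4 z [1.2 4.4 7.4]
tote rim 795 c [ 523.3 -333.5] size [165.6 156.5] ang 80.7 z [31.4 43.4 48. ]
lid side 1068 c [629.5 -28.5] size [123.7 103.5] ang 5.7 z [110.3 113.1 116.5]
78.7 [ 0.04963527 -0.97836217  0.66373956]
```

View pics/end.png

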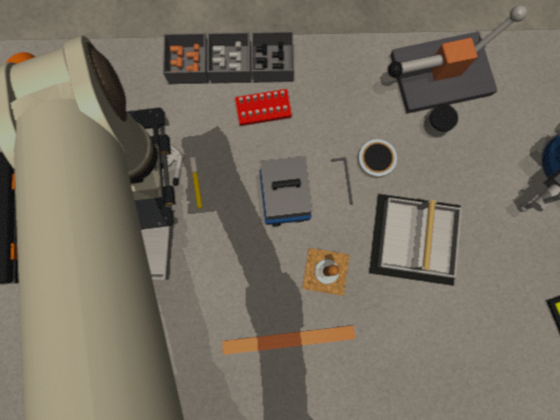

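Lid is home (~(286,190)), the tamper is back on its pad (~(328,270)), the tote is centred on the mat (~(417,240)), and the tape and marker are where they were. I'm handing the job in.

```bash
python3 -c "
from bench import env
print(env.job_done())"
```

```text
the job is handed in; nothing more can be done
None
```

The job is handed in at about 79 s of the 210 s. The tote stands on the mat about 2 mm off centre. All six new pieces and the six old ones lie pressed in one level layer. The tamper is back on its pad after being knocked aside mid-run, and the cover is fully home. The tape roll and marker look unmoved; the arm partly hid the iron head in the last picture, but nothing went near it.

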